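# Take the battery pack out of the airbrush compressor

## Task

The airbrush compressor's battery needs charging: squeeze the two side tabs of the battery cover together to free it, lift the cover off the sloping front and set it down gently on the cutting mat, right way up. Then draw the battery pack out of the bay and set it down gently on the mat too, beside the cover. Leave the other things on the table where they stand.

Things in the scene. Friction and masses are not known exactly. Their poses are not given: they have to be found in the camera images.
- compressor: Cordless airbrush compressor, grey box fixed to the table, 163 deep x 160 wide x 116 mm high (gauge on top to 128). Origin: middle of its underside; x from its low sloping front to its upright back, y to its left, z up. The front rises towards the back at 35 degrees (0.611 rad): its outward normal is (-0.574, 0, 0.819) in this frame. The sloping face is 160 wide and 124 mm long.
- bay (a point): Middle of the sloping face, on its surface, over the battery bay: at (-12, 0, 75) mm in the compressor's frame (axes as the compressor's, not tilted). The mouth is 72 mm up the slope x 40 mm across, with a 34 mm long notch on either side for a tab, to 33 mm from the middle; the front plate is 4 mm thick.
- cover: Loose grey battery cover, hollow cap 92 (x) x 48 (y) x 32 mm (z), 85 g, clipped on the sloping face. Origin: middle of its rim plane (at the start at point bay); z out through its flat top (at the start square to the slope), x up the slope. Ribs and hooks reach 9 mm below the rim, so on a flat surface its origin is 9 mm up. With both tabs in by over 5 mm it lifts off along z; 15 mm clears it.
- tab_l (a joint): Sprung tab on the cover's +y side, 30 mm wide (x), up to 30 mm above the rim. Outer face 32 mm from the cover's middle plane, 8 mm proud of its side (64 mm over both tabs, 50 mm fully pressed). Value: inward travel in m, 0 free to 0.007 fully pressed; spring 3 N free, 8 N fully pressed. A hook at its foot grips 4 mm under the front plate.
- tab_r (a joint): The like tab on the cover's -y side; value: inward travel in m, 0 to 0.007.
- pack: Loose black battery pack, block 56 (x) x 30 (y) x 44 mm (z), 140 g. Origin: middle of its underside; z through its top. At the start it sits under the cover, z square to the slope, underside 20 mm below the sloping face, so 24 mm stand proud of the face once the cover is off. It slides out straight along z with 1.5 mm of play all round.
- mat: Flat dark cutting mat with a pale grid, on a plywood board of its size, fixed, 200 (x) x 220 (y) x 12 mm together. Origin: middle of the underside, on the table; the top is 12 mm above the table.
- ink_bottle: Bystander: dark ink bottle with a white cap, diameter 44, height 92 mm, between the compressor and the mat. Origin: middle of its underside.
- water_pot: Bystander: plastic rinsing pot, diameter 78, height 85 mm, behind the work. Origin: middle of its underside.
- glue_stick: Bystander: glue stick lying down, 24 x 96 x 24 mm, behind the work. Origin: middle of its underside.
- eraser: Bystander: white eraser, 22 x 58 x 12 mm, nearest the robot. Origin: middle of its underside.
Mind the look-alikes: they are no part of the job. There is more than one size of the cover; the job needs the smaller.

How it is judged:
By the outcome, as a careful person would: the job done as asked, in the order asked, and still so for the second after the job is handed in, with the robot touching nothing.
It also fails if it takes over 64 s, if anything falls off the work surface, if the arm or the gripper's body presses on something with over 40 N, if the wrist force passes 120 N, or if a joint passes its speed limit or range.

## Robot

A 7-joint arm with a two-finger parallel gripper is mounted at the origin on a cart in front of the work surface, level with it; the furniture and walls round the work are solid. World frame = base frame: x ahead of the robot, y to its left, z up, the work surface at z = 0. Lengths are in mm, angles in rad, forces in N, time in s.
With the tool pointing down it reaches from about 425 to 925 mm from the base axis. Payload 6.8 kg.
Tool frame: the origin (TCP) lies on the centre line of the jaws, within the pads' length; the fingertips stand 25 mm ahead of it and the grasp point (between the pads) lies 6 mm ahead of it; z points along the fingers, y is the line along which they close (so a half turn about z gives the same grasp; the last joint's range is limited). The gripper opens to 85 mm and grips with 20 to 120 N. Pads are 22 mm wide; open, the fingers measure 114 mm over their backs; the gripper's body (76 mm by 85 mm) begins 54 mm behind the grasp point. The pads swing forward as they close: fully open they stand 13 mm farther back than shut.
Start: joints at [1.164, 0.477, 0.022, 1.555, -0.011, 1.109, -0.083], TCP at [198.711, -645.105, 236.108] pointing down, gripper open.
Joint ranges: [-2.96, 2.96], [-0.34, 2.1], [-1.41, 1.46], [0.24, 2.44], [-1.37, 4.51], [0.17, 1.92], [-2.96, 2.96]. Speed limits (rad/s): [2.39, 2.39, 3.14, 3.14, 3.14, 3.14, 3.14].

## Interface

Orientations are given as a unit quaternion [w, x, y, z].
In Python, from cell import ctrl, imaging, nets gives the robot as it stands. The module is installed in compiled form; this text tells all that it offers.
- The arm moves only by the tool apply_moves, never from a script. Its argument "increments" is a list of rows, each an object of numbers: "dx", "dy", "dz": the shift along the tool's x, y, z in m; "twist": the turn about the tool's z in rad. In form: [{"dx": .., "dy": .., "dz": .., "twist": ..}, ...]. A call has 1 to 8 rows; each row shifts and turns the commanded pose from where the row before left it, along the tool's axes as they then stand; what a row does not reach is not made up. A row lasts 1/12 s, in which the tool goes at most 41.7 mm and 7.16 degrees, less where a joint would pass 70% of its speed; a pose out of reach is approached as far as the arm can. A call with a gripper value outside its range is refused whole. "hand" is the finger opening in m, from 0 to 0.0854, set as the call begins (left out, the last holds). The fingers move at their own pace and stop on an object; the grip force is fixed at half the most. Time passes only in rows, so rows that do not move let the fingers close. It gives the time, the measured TCP pose, the force, the opening and the grip force at its end, in the units of the state.
- ctrl.sense(): the state, without advancing time (a new reading comes with each control period).
- imaging.camera(name): name is "scene" or "top"; returns a dict with "color" (400x640x3 uint8, blue, green, red), "fx", "fy", "cx", "cy" (pixels), "view" (4x4, takes a point from world to camera coordinates). Camera axes: x right, y up, looking along -z (the intrinsics and any distortion apply to the point x, -y, -z); pixel columns grow to the right and rows downward; lengths in mm; the calibration is good to about 2 mm. A picture is of the moment at which its call begins. There is no depth.
- ctrl.finish_job(): hands the job in; it is judged then, once.
Trained networks look in a picture, given as the dict that the camera call returned (one of the last four; its "shot" number tells which), for a name from the list of things; names that differ only in an ending like _2 or _b are one class to them, and where a whole thing is asked for, a point or a joint stands for the part that bears it (a point fixed in the world has none). Each returns a list of dicts, best first, with "p" (0 to 1); they miss things now and then, are a little off and sometimes report something else, mostly with a low value. They report only what shows in the picture. A call takes as long as a camera call. They do not tell look-alikes from the thing itself.
- nets.look_for(target, picture): "box" ([left, top, width, height] in pixels, round what is visible of it).
- nets.silhouettes(target, picture): "mask" (400x640 bool, what is visible of it) and "box" ([left, top, width, height] in pixels, round what is visible of it).
The state is a dict: "clock": time; "joint_pos": joint angles; "dq": joint speeds; "joint_efforts": joint torques, N m; "tool_pos": TCP position; "ee_rot": TCP orientation; "force": force on the tool from outside, world axes, zero at the start; "wrist_torque": the same for the moment, N m; "gripper_width": finger opening in mm; "gripper_force": force on a finger pad.
Only numpy, scipy, OpenCV 4.12 (cv2) and the standard library are available. Lean on these libraries where they do the work, as an engineer would, in place of code of your own. Each camera call takes 0.05 s, during which the arm holds its last target. There are 200 camera calls.

## Working session

There is one attempt and no reset: what is moved stays moved. The work goes in short steps, Python scripts to look and compute and a tool call to move; the robot and the scene stay as the last step left them, time stands still between calls to the robot, and variables do not carry over. Pictures are saved under pics/ and viewed, at most 10 in all, crops included, and the job is handed in when it is done.

Besides the shell and the picture viewer there is one more tool, called after "Request:" as a command line: name --argument value ..., lists and objects as JSON in quotes. apply_moves: Moves the arm, as the interface text tells. Its arguments: {"type":"object","properties":{"increments":{"type":"array"},"hand":{"type":"number"}},"required":["increments"]}

```bash
mkdir -p pics; ls; python3 - <<'E'
from cell import ctrl,imaging,nets
import cv2,numpy as np
s=ctrl.sense();print({k:np.round(v,3).tolist() for k,v in s.items()})
for n in("scene","top"):
    p=imaging.camera(n);cv2.imwrite(f"pics/{n}0.png",p["color"])
    print(n,p["fx"],p["fy"],p["cx"],p["cy"],[k for k in p]);print(np.round(p["view"],4).tolist())
    for t in["compressor","cover","mat","ink_bottle","water_pot","glue_stick","eraser","tab_l","pack"]:
        print(t,[(np.round(d["box"]).tolist(),round(d["p"],2)) for d in nets.look_for(t,p)][:4])
E
```

```text
pics
{'clock': 0.0, 'joint_pos': [1.164, 0.478, 0.022, 1.557, -0.012, 1.109, -0.083], 'dq': [-0.0, -0.002, -0.001, -0.002, 0.0, 0.0, -0.001], 'joint_efforts': [-0.0, -59.645, 1.608, -28.12, 0.013, 0.01, -0.0], 'tool_pos': [198.506, -644.505, 235.104], 'ee_rot': [-0.001, 0.989, 0.149, -0.0], 'force': [0.126, -0.338, -0.033], 'wrist_torque': [-0.023, -0.047, 0.005], 'gripper_force': 0.0, 'gripper_width': 85.721}
scene 397.667129200308 397.667129200308 318.64477241933923 200.3321785945631 ['color', 'fx', 'fy', 'cx', 'cy', 'view', 'shot']
[[0.7986, -0.6016, -0.0198, -477.5228], [0.4307, 0.5482, 0.7169, -284.5045], [-0.4204, -0.581, 0.6969, -703.5128], [0.0, 0.0, 0.0, 1.0]]
compressor [([321.0, 205.0, 110.0, 113.0], 0.91)]
cover [([284.0, 307.0, 68.0, 93.0], 0.73), ([339.0, 228.0, 49.0, 54.0], 0.56)]
mat [([181.0, 147.0, 110.0, 79.0], 0.65)]
ink_bottle [([278.0, 202.0, 16.0, 34.0], 0.81), ([364.0, 260.0, 17.0, 15.0], 0.28)]
water_pot [([352.0, 140.0, 34.0, 46.0], 0.84), ([340.0, 232.0, 51.0, 50.0], 0.18)]
glue_stick [([320.0, 141.0, 27.0, 23.0], 0.73)]
eraser [([238.0, 244.0, 10.0, 20.0],
[... 276 characters left out ...]
', 'view', 'shot']
[[0.0802, -0.9968, -0.0003, -66.9419], [0.9704, 0.078, 0.2287, -598.0551], [-0.2279, -0.0186, 0.9735, -945.7969], [0.0, 0.0, 0.0, 1.0]]
compressor [([360.0, 179.0, 82.0, 79.0], 0.8)]
cover [([380.0, 203.0, 38.0, 47.0], 0.64), ([359.0, 179.0, 83.0, 79.0], 0.63), ([387.0, 281.0, 66.0, 49.0], 0.56)]
mat [([170.0, 199.0, 91.0, 87.0], 0.6)]
ink_bottle [([298.0, 233.0, 17.0, 18.0], 0.84)]
water_pot [([290.0, 112.0, 29.0, 36.0], 0.88)]
glue_stick [([234.0, 136.0, 36.0, 8.0], 0.84)]
eraser [([285.0, 282.0, 26.0, 14.0], 0.71)]
tab_l [([290.0, 113.0, 28.0, 36.0], 0.64), ([381.0, 216.0, 8.0, 17.0], 0.56), ([402.0, 317.0, 18.0, 13.0], 0.44), ([382.0, 206.0, 34.0, 44.0], 0.27)]
pack []
```

View pics/scene0.png

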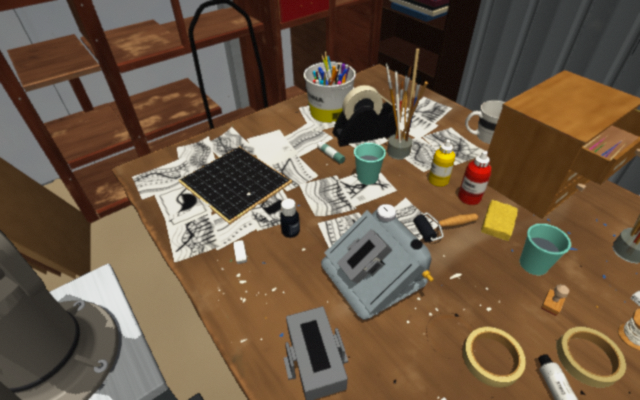

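View pics/top0.png

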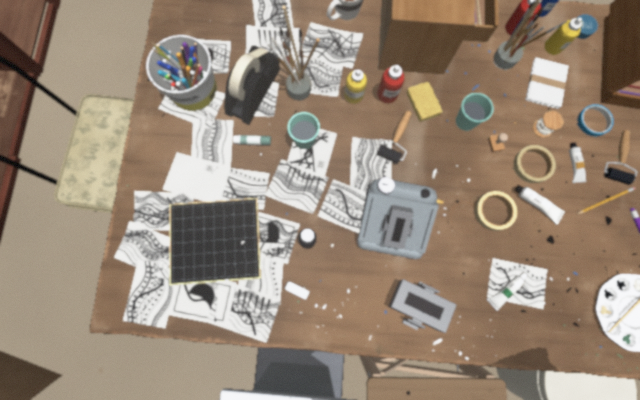

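```bash
cat > h.py <<'E'
from cell import ctrl,imaging,nets
import cv2,numpy as np
from scipy.optimize import minimize
from scipy.spatial.transform import Rotation as R
def proj(p,X):
    X=np.asarray(X,float);c=X@p["view"][:3,:3].T+p["view"][:3,3]
    return np.c_[p["cx"]+p["fx"]*c[:,0]/-c[:,2],p["cy"]+p["fy"]*c[:,1]/c[:,2]]
def box(x0,x1,y0,y1,z0,z1): return np.array([[x,y,z] for x in(x0,x1) for y in(y0,y1) for z in(z0,z1)],float)
def render(p,parts):
    m=np.zeros((400,640),np.uint8)
    for P in parts:
        h=cv2.convexHull(proj(p,P).astype(np.float32))
        cv2.fillConvexPoly(m,np.round(h*16).astype(np.int32),1,shift=4)
    return m>0
def mask(t,p,at):
    L=[d for d in nets.silhouettes(t,p)]
    for d in L:
        b=d["box"]
        if abs(b[0]+b[2]/2-at[0])<25 and abs(b[1]+b[3]/2-at[1])<25: return d["mask"]
def fit(views,partsf,x0,step=(15,15,.2)):
    def cost(v):
        c=0
        for p,m in views:
            r=render(p,partsf(v)); c+=1-(r&m).sum()/max(1,(r|m).sum())
        return c
    best=None
    for k in range(4):
        s=minimize(cost,x0 if best is None else best.x,method="Nelder-Mead",options=dict(initial_simplex=[x0 if best is None else best.x]+[np.array(x0 if best is None else best.x)+np.eye(len(x0))[i]*step[i]*(.6**k)*(-1)**k for i in range(len(x0))],xatol=.01,fatol=1e-4))
        if best is None or s.fun<best.fun: best=s
    return best.x,best.fun
def T(v,P,z=0):
    c,s=np.cos(v[2]),np.sin(v[2]);return P@np.array([[c,s,0],[-s,c,0],[0,0,1]])+[v[0],v[1],z]
RS=R.from_euler("y",-35,degrees=True).as_matrix() # cover frame->compressor
COV=[box(-46,46,-24,24,0,32),box(-15,15,-32,32,0,30)]
COVC=[P@RS.T+[-12,0,75] for P in COV]
bz=np.array([-12,0,75]);u=RS[:,0]
e0=bz-62*u;e1=bz+62*u
COMP=[np.array([[x,y,z] for y in(-80,80) for x,z in((-81.5,0),(81.5,0),(81.5,116),(e1[0],e1[2]),(e0[0],e0[2]),(-81.5,e0[2]-10))])]
def ray(p,uv,z):
    Rm=p["view"][:3,:3];t=p["view"][:3,3];o=-Rm.T@t
    d=Rm.T@np.array([(uv[0]-p["cx"])/p["fx"],-(uv[1]-p["cy"])/p["fy"],-1]);return o+d*(z-o[2])/d[2]
E
python3 - <<'E'
from h import *
ps,pt=imaging.camera("scene"),imaging.camera("top")
print("e0,e1",e0,e1)
print("guess",ray(pt,(398,226),75),ray(pt,(215,240),12))
vc=[(ps,mask("cover",ps,(363,255))),(pt,mask("cover",pt,(399,226)))]
vk=[(ps,mask("compressor",ps,(376,262))),(pt,mask("compressor",pt,(401,218)))]
vm=[(ps,mask("mat",ps,(236,186))),(pt,mask("mat",pt,(215,242)))]
for v in(vc,vk,vm):print([None if m is None else (int(m.sum()),cv2.boundingRect(m.astype(np.uint8))) for _,m in v])
g=ray(pt,(398,220),50)
def go(n,v,f,x0):
    v=[a for a in v if a[1] is not None]
    for y in(0,-.3,.3):
        print(n,*[np.round(q,3) for q in fit(v,f,[x0[0],x0[1],y-.1])])
go("cover",vc,lambda v:[T(v,P) for P in COVC],g)
go("comp",vk,lambda v:[T(v,P) for P in COMP],g)
go("both",vc+vk,lambda v:[T(v,P) for P in COMP],g) if 0 else None
go("mat",vm,lambda v:[T(v,box(-100,100,-110,110,0,12))],ray(pt,(215,240),12))
a=cv2.resize(ps["color"][200:320,310:440],None,fx=3,fy=3,interpolation=2)
b=cv2.resize(pt["color"][170:290,350:480],None,fx=3,fy=3,interpolation=2)
cv2.imwrite("pics/crop.png",np.hstack([a,b]))
for t,at in(("ink_bottle",(286,219)),("eraser",(243,254)),("water_pot",(369,163))):
    pass
print("ink",ray(pt,(306.5,237),92),"eraser",ray(pt,(298,289),12),"pot",ray(pt,(304,126),85),"glue",ray(pt,(252,140),24))
print("tcp px",proj(pt,[[198,-645,236]]),proj(ps,[[0,0,0]]))
E
```

```text
e0,e1 [-62.78742675   0.          39.43826095] [ 38.78742675   0.         110.56173905]
guess [ 551.12428184 -218.26762309   75.        ] [492.07054334 215.8492149   12.        ]
[(1565, (338, 230, 54, 53)), (1053, (383, 205, 31, 44))]
[(6391, (321, 205, 113, 116)), (4143, (358, 176, 85, 83))]
[(4744, (179, 147, 115, 78)), (7355, (169, 198, 94, 87))]
cover [ 5.67721e+02 -2.16566e+02 -1.13000e-01] 0.193
cover [ 5.67443e+02 -2.17234e+02 -8.60000e-02] 0.191
cover [ 5.67695e+02 -2.16598e+02 -1.12000e-01] 0.193
comp [ 5.67978e+02 -2.16629e+02 -1.40000e-01] 0.592
comp [ 5.71778e+02 -2.17028e+02 -1.20000e-01] 0.591
comp [ 5.69111e+02 -2.16861e+02 -1.52000e-01] 0.591
mat [4.90886e+02 2.16834e+02 1.57000e-01] 0.06
mat [4.91412e+02 2.17821e+02 1.42000e-01] 0.063
mat [4.91594e+02 2.16311e+02 1.51000e-01] 0.066
ink [506.13909406  -9.3575565   92.        ] eraser [391.31342262   2.705608    12.        ] pot [776.76467715  19.71724234  85.        ] glue [753.42406077 152.69546664  24.        ]
tcp px [[652.62829777 428.94453281]] [[ 48.72058342 361.15096747]]
```

View pics/crop.png

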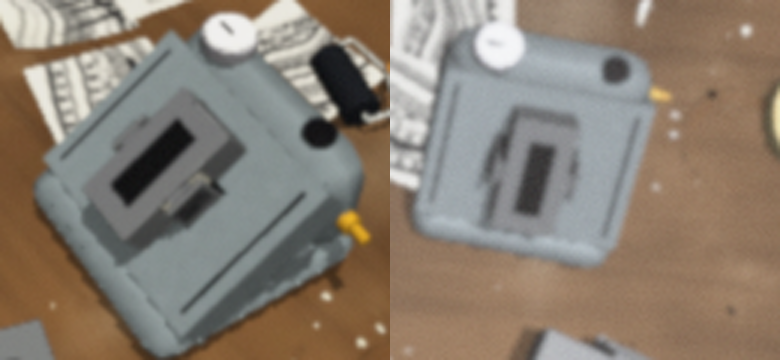

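```bash
python3 - <<'E'
from h import *
from scipy.optimize import least_squares
ps,pt=imaging.camera("scene"),imaging.camera("top")
# slot ends: [L low,L high,R low,R high]
S=np.array([[330.7,252.7],[371,214],[370.7,303.3],[411.7,264.3]]);Tt=np.array([[364.3,231],[372.7,198],[422,238.7],[433.3,209.3]])
cS,cT=[361,254.3],[398.7,229.7]
def pts(q):
    L=[bz+s*u+[0,a,0] for a in(q[3],-q[3]) for s in(q[4],q[5])]+[bz+30*RS[:,2]]
    return T(q,np.array(L))
def r(q):
    X=pts(q);return np.r_[(proj(ps,X)-np.vstack([S,cS])).ravel(),(proj(pt,X)-np.vstack([Tt,cT])).ravel()]
o=least_squares(r,[568,-217,-.12,70,-45,45],loss="soft_l1",x_scale=[10,10,.1,10,10,10]);print(np.round(o.x,3));print(np.round(r(o.x).reshape(-1,2),1).tolist())
views=[]
for p,a,c in((ps,(376,262),(363,255)),(pt,(401,218),(399,226))):
    m=mask("compressor",p,a)|mask("cover",p,c)
    m=cv2.morphologyEx(m.astype(np.uint8),cv2.MORPH_CLOSE,np.ones((7,7)))>0;views.append((p,m))
for y in(0,-.2):print("comp",fit(views,lambda v:[T(v,P) for P in COMP+COVC],[568,-217,y]))
ims=[]
for p,c in((ps,(310,200)),(pt,(350,170))):
    im=cv2.resize(p["color"][c[1]:c[1]+120,c[0]:c[0]+130],None,fx=3,fy=3,interpolation=2)
    for P in (COVC[0],COVC[1],COMP[0]):
        h=cv2.convexHull(((proj(p,T(o.x,P))-c+.5)*3).astype(np.float32)).astype(np.int32)
        cv2.polylines(im,[h],True,(0,0,255),1)
    for q in (proj(p,pts(o.x))-c+.5)*3: cv2.circle(im,tuple(int(t) for t in q),3,(0,255,0),1)
    ims.append(im)
cv2.imwrite("pics/ov.png",np.hstack(ims))
E
```

```text
[ 5.66505e+02 -2.18538e+02 -1.25000e-01  6.89680e+01 -4.80550e+01
  5.45380e+01]
[[1.0, -1.4], [-3.2, 1.9], [0.5, -0.3], [0.6, -0.2], [0.4, -0.2], [-0.4, 5.7], [0.7, -0.9], [-0.4, 9.8], [0.1, -0.1], [-0.3, 0.3]]
comp (array([ 5.72823566e+02, -2.16091277e+02, -1.53126469e-01]), np.float64(0.25452823981270367))
comp (array([ 5.74243282e+02, -2.16187402e+02, -1.19151960e-01]), np.float64(0.25590082845507556))
```

View pics/ov.png

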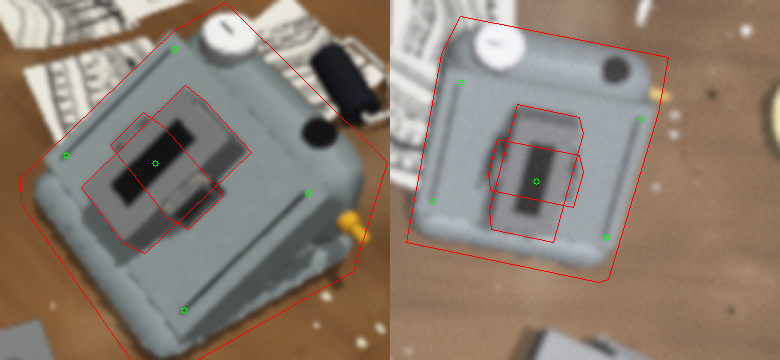

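Candidates for the cover: the one clipped on the compressor (scene 363,255; top 398,226), and the larger loose one on the table (scene 318,350; top 423,305). The fitted 92 x 48 mm outline matches the clipped one, so I choose that. The ink bottle stands at about (506,-9) and the mat at (491,217).

Request:
apply_moves --increments '[{"twist": 0.106}, {"twist": 0.106}, {"twist": 0.106}, {"twist": 0.106}, {"dx": 0.015, "dy": -0.024}, {"dx": 0.015, "dy": -0.024}, {"dx": 0.015, "dy": -0.024}, {"dx": 0.015, "dy": -0.024}]' --hand 0.085

```text
schema error: expected keys dx, dy, dz, twist
```

```bash
cat > d.py <<'E'
import sys
from h import *
# usage: d.py X Y Z(TCP target) yaw -> tool increments
def go(X,Y,Z,yaw):
    s=ctrl.sense();q=s["ee_rot"];psi=2*np.arctan2(q[2],q[1])
    t=s["tool_pos"];d=np.array([X,Y,Z])-t;c,n=np.cos(psi),np.sin(psi)
    print("t",round(s["clock"],2),"tcp",np.round(t,1),"psi",round(psi,3),"q",np.round(q,3),"w",round(s["gripper_width"],1),"gf",round(s["gripper_force"],1),"F",np.round(s["force"],1))
    print("dx %.1f dy %.1f dz %.1f twist %.3f"%(c*d[0]+n*d[1],n*d[0]-c*d[1],-d[2],psi-yaw))
if __name__=="__main__": go(*map(float,sys.argv[1:5]))
E
python3 d.py 541 -215 200 -.125
```

```text
t 1.7 tcp [ 198.7 -645.1  236.1] psi 0.299 q [0.    0.989 0.149 0.   ] w 85.5 gf 0.0 F [ 0.6 -0.8 -0.1]
dx 453.7 dy -310.3 dz 36.1 twist 0.424
```

Request:
apply_moves --increments '[{"dx": 0, "dy": 0, "dz": 0, "twist": 0.106}, {"dx": 0, "dy": 0, "dz": 0, "twist": 0.106}, {"dx": 0, "dy": 0, "dz": 0, "twist": 0.106}, {"dx": 0, "dy": 0, "dz": 0, "twist": 0.106}, {"dx": 0.015, "dy": -0.024, "dz": 0, "twist": 0}, {"dx": 0.015, "dy": -0.024, "dz": 0, "twist": 0}, {"dx": 0.015, "dy": -0.024, "dz": 0, "twist": 0}, {"dx": 0.015, "dy": -0.024, "dz": 0, "twist": 0}]' --hand 0.085

```text
clock: 2.37
tool_pos: [270.9, -556.4, 236.1]
ee_rot: [0.0, 0.998, -0.063, 0.0]
force: [-0.0, -0.2, 0.4]
gripper_width: 85.0
gripper_force: 0.0
```

```bash
python3 d.py 541 -215 200 -.125
```

```text
t 2.37 tcp [ 270.9 -556.4  236.1] psi -0.126 q [ 0.     0.998 -0.063  0.   ] w 85.0 gf 0.0 F [-0.  -0.2  0.4]
dx 225.2 dy -372.5 dz 36.1 twist -0.001
```

Request:
apply_moves --increments '[{"dx": 0.0188, "dy": -0.031, "dz": 0, "twist": 0}, {"dx": 0.0188, "dy": -0.031, "dz": 0, "twist": 0}, {"dx": 0.0188, "dy": -0.031, "dz": 0, "twist": 0}, {"dx": 0.0188, "dy": -0.031, "dz": 0, "twist": 0}, {"dx": 0.0188, "dy": -0.031, "dz": 0, "twist": 0}, {"dx": 0.0188, "dy": -0.031, "dz": 0, "twist": 0}, {"dx": 0.0188, "dy": -0.031, "dz": 0, "twist": 0}, {"dx": 0.0188, "dy": -0.031, "dz": 0, "twist": 0}]'

```text
clock: 3.03
tool_pos: [451.3, -328.6, 236.4]
ee_rot: [0.0, 0.998, -0.063, 0.0]
force: [-0.0, -0.4, -0.0]
gripper_width: 84.9
gripper_force: 0.0
```

Request:
apply_moves --increments '[{"dx": 0.0188, "dy": -0.031, "dz": 0, "twist": 0}, {"dx": 0.0188, "dy": -0.031, "dz": 0, "twist": 0}, {"dx": 0.0188, "dy": -0.031, "dz": 0.01, "twist": 0}, {"dx": 0.0188, "dy": -0.031, "dz": 0.02, "twist": 0}, {"dx": 0, "dy": 0, "dz": 0.02, "twist": 0}, {"dx": 0, "dy": 0, "dz": 0.01, "twist": 0}, {"dx": 0, "dy": 0, "dz": 0, "twist": 0}]'

```text
clock: 3.62
tool_pos: [538.7, -216.3, 173.7]
ee_rot: [-0.0, 0.998, -0.062, -0.002]
force: [-0.2, 0.2, -0.4]
gripper_width: 85.1
gripper_force: 0.0
```

```bash
python3 - <<'E'
from h import *
from d import go
go(541,-215,102,-.125)
ps,pt=imaging.camera("scene"),imaging.camera("top")
a=cv2.resize(ps["color"][150:330,280:450],None,fx=2.3,fy=2.3,interpolation=2)
b=cv2.resize(pt["color"][130:310,310:480],None,fx=2.3,fy=2.3,interpolation=2)
cv2.imwrite("pics/c1.png",np.hstack([a,b]))
E
```

```text
t 3.62 tcp [ 538.7 -216.3  173.7] psi -0.125 q [-0.     0.998 -0.062 -0.002] w 85.1 gf 0.0 F [-0.2  0.2 -0.4]
dx 2.1 dy -1.5 dz 71.7 twist 0.000
```

View pics/c1.png

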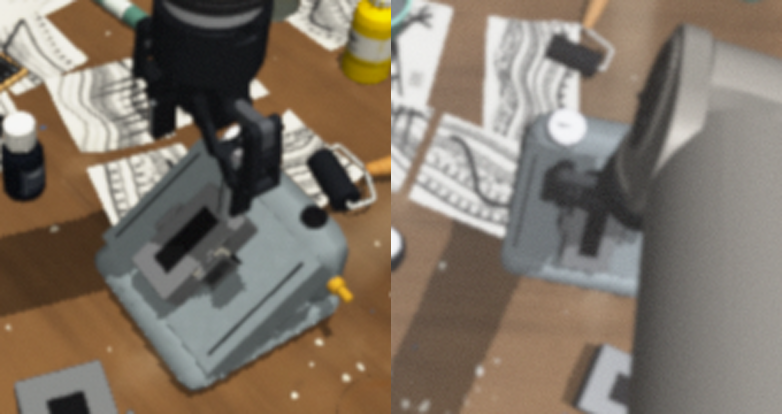

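The gripper is above the clipped cover: its right fingertip is at crop (235,205) beside the right tab, and the left one is over the left side. Descending now.

Request:
apply_moves --increments '[{"dx": 0.001, "dy": -0.0008, "dz": 0.012, "twist": 0}, {"dx": 0.001, "dy": -0.0008, "dz": 0.012, "twist": 0}, {"dx": 0, "dy": 0, "dz": 0.012, "twist": 0}, {"dx": 0, "dy": 0, "dz": 0.012, "twist": 0}, {"dx": 0, "dy": 0, "dz": 0.008, "twist": 0}, {"dx": 0, "dy": 0, "dz": 0.008, "twist": 0}, {"dx": 0, "dy": 0, "dz": 0, "twist": 0}]'

```text
clock: 4.3
tool_pos: [541.5, -214.8, 110.0]
ee_rot: [-0.0, 0.998, -0.063, -0.002]
force: [0.1, 0.1, -0.0]
gripper_width: 85.2
gripper_force: 0.0
```

```bash
python3 - <<'E'
from h import *
from d import go
go(541,-215,102,-.125)
ps=imaging.camera("scene")
cv2.imwrite("pics/c2.png",cv2.resize(ps["color"][190:310,300:440],None,fx=4,fy=4,interpolation=2))
E
```

```text
t 4.3 tcp [ 541.5 -214.8  110. ] psi -0.125 q [-0.     0.998 -0.063 -0.002] w 85.2 gf 0.0 F [ 0.1  0.1 -0. ]
dx -0.5 dy 0.3 dz 8.0 twist -0.000
```

View pics/c2.png

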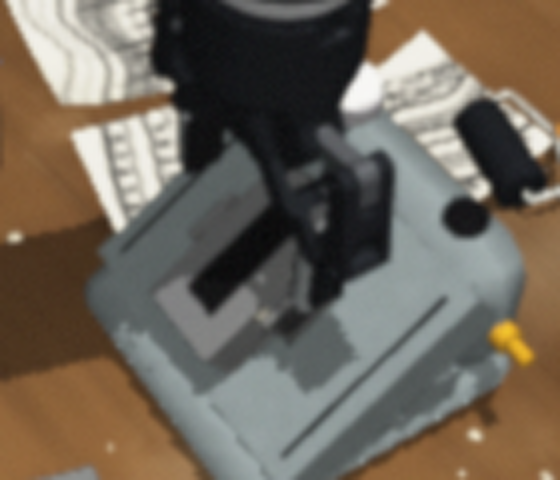

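Request:
apply_moves --increments '[{"dx": 0, "dy": 0, "dz": 0.005, "twist": 0}, {"dx": 0, "dy": 0, "dz": 0.005, "twist": 0}, {"dx": 0, "dy": 0, "dz": 0, "twist": 0}]'

```text
clock: 4.6
tool_pos: [542.4, -215.0, 101.4]
ee_rot: [-0.0, 0.998, -0.063, -0.0]
force: [-0.7, 0.4, -0.1]
gripper_width: 84.6
gripper_force: 0.0
```

Request:
apply_moves --increments '[{"dx": 0, "dy": 0, "dz": 0, "twist": 0}, {"dx": 0, "dy": 0, "dz": 0, "twist": 0}, {"dx": 0, "dy": 0, "dz": 0, "twist": 0}, {"dx": 0, "dy": 0, "dz": 0, "twist": 0}, {"dx": 0, "dy": 0, "dz": 0, "twist": 0}, {"dx": 0, "dy": 0, "dz": 0, "twist": 0}, {"dx": 0, "dy": 0, "dz": 0, "twist": 0}, {"dx": 0, "dy": 0, "dz": 0, "twist": 0}]' --hand 0.045

```text
clock: 5.27
tool_pos: [543.4, -215.2, 103.8]
ee_rot: [0.0, 0.998, -0.063, 0.001]
force: [-3.4, 1.2, 10.6]
gripper_width: 46.5
gripper_force: 59.7
```

Request:
apply_moves --increments '[{"dx": 0, "dy": 0, "dz": -0.002, "twist": 0}, {"dx": 0, "dy": 0, "dz": 0, "twist": 0}]'

```text
clock: 5.43
tool_pos: [543.0, -215.2, 104.7]
ee_rot: [0.0, 0.998, -0.063, 0.001]
force: [-0.4, -0.2, -1.0]
gripper_width: 46.4
gripper_force: 59.2
```

```bash
python3 - <<'E'
from h import *
from d import go
go(541,-215,102,-.125)
ps=imaging.camera("scene")
im=cv2.resize(ps["color"][190:310,300:440],None,fx=5,fy=5,interpolation=2)
cv2.imwrite("pics/c3.png",im)
E
```

```text
t 5.43 tcp [ 543.  -215.2  104.7] psi -0.125 q [ 0.     0.998 -0.063  0.001] w 46.4 gf 59.2 F [-0.4 -0.2 -1. ]
dx -2.0 dy 0.0 dz 2.7 twist -0.000
```

View pics/c3.png

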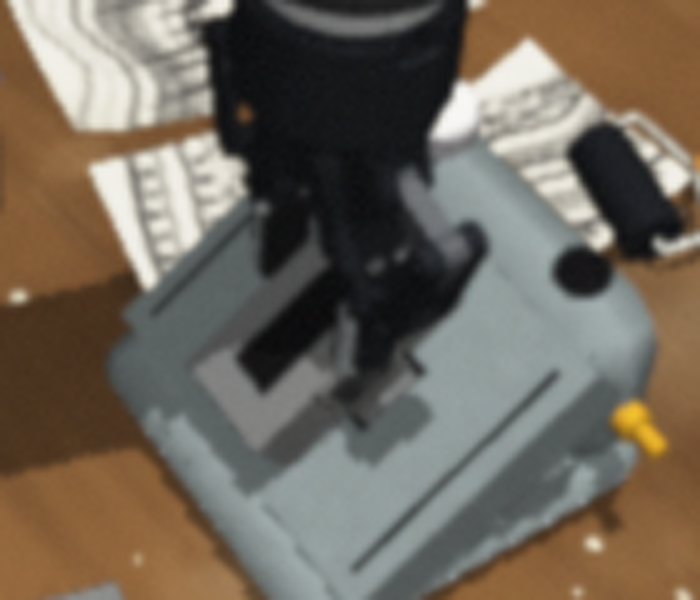

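The fingertip at crop (375,355) overlaps the upper part of the right tab. The 10 N upward force went away after backing off, so I try a small lift along the slope normal.

Request:
apply_moves --increments '[{"dx": -0.0017, "dy": 0, "dz": -0.0025, "twist": 0}, {"dx": -0.0017, "dy": 0, "dz": -0.0025, "twist": 0}, {"dx": -0.0017, "dy": 0, "dz": -0.0025, "twist": 0}, {"dx": 0, "dy": 0, "dz": 0, "twist": 0}]' --hand 0.04

```text
clock: 5.82
tool_pos: [537.2, -214.5, 112.0]
ee_rot: [0.0, 0.998, -0.063, -0.0]
force: [-0.4, 0.3, -1.0]
gripper_width: 45.7
gripper_force: 61.8
```

Request:
apply_moves --increments '[{"dx": -0.0034, "dy": 0, "dz": -0.005, "twist": 0}, {"dx": -0.0034, "dy": 0, "dz": -0.005, "twist": 0}, {"dx": -0.0034, "dy": 0, "dz": -0.005, "twist": 0}, {"dx": -0.0034, "dy": 0, "dz": -0.005, "twist": 0}, {"dx": 0, "dy": 0, "dz": -0.02, "twist": 0}, {"dx": 0, "dy": 0, "dz": -0.02, "twist": 0}, {"dx": 0, "dy": 0, "dz": -0.02, "twist": 0}, {"dx": 0, "dy": 0, "dz": -0.01, "twist": 0}]'

```text
clock: 6.48
tool_pos: [525.0, -213.1, 204.5]
ee_rot: [0.0, 0.998, -0.063, 0.002]
force: [0.7, -0.9, -0.9]
gripper_width: 46.2
gripper_force: 61.9
```

```bash
python3 - <<'E'
from h import *
from d import go
go(541,-215,102,-.125)
ps,pt=imaging.camera("scene"),imaging.camera("top")
a=cv2.resize(ps["color"][150:330,270:450],None,fx=2.2,fy=2.2,interpolation=2)
b=cv2.resize(pt["color"][130:310,310:490],None,fx=2.2,fy=2.2,interpolation=2)
cv2.imwrite("pics/c4.png",np.hstack([a,b]))
E
```

```text
t 6.48 tcp [ 525.  -213.1  204.5] psi -0.125 q [ 0.     0.998 -0.063  0.002] w 46.2 gf 61.9 F [ 0.7 -0.9 -0.9]
dx 16.1 dy -0.1 dz 102.5 twist -0.000
```

View pics/c4.png

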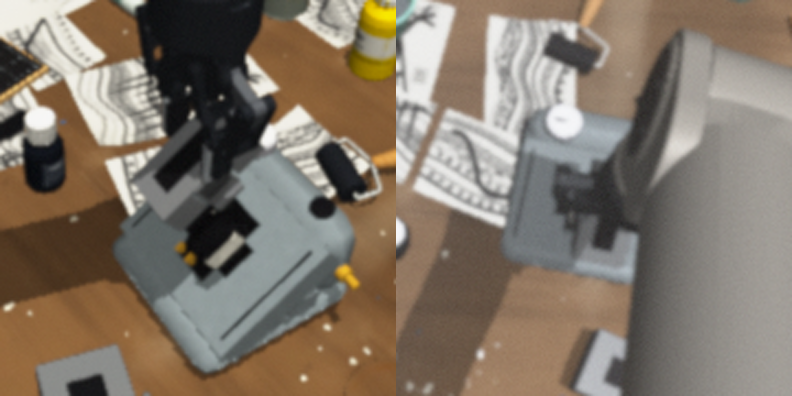

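The bay is open (crop 230,240, with the pack showing inside) and the cover hangs tilted in the jaws at crop (185,180). Carrying it to the mat.

Request:
apply_moves --increments '[{"dx": -0.0036, "dy": -0.0154, "dz": 0, "twist": 0}, {"dx": -0.0072, "dy": -0.0308, "dz": 0, "twist": 0}, {"dx": -0.0072, "dy": -0.0308, "dz": 0, "twist": 0}, {"dx": -0.0072, "dy": -0.0308, "dz": 0, "twist": 0}, {"dx": -0.0072, "dy": -0.0308, "dz": 0, "twist": 0}, {"dx": -0.0072, "dy": -0.0308, "dz": 0, "twist": 0}, {"dx": -0.0072, "dy": -0.0308, "dz": 0, "twist": 0}, {"dx": -0.0072, "dy": -0.0308, "dz": 0, "twist": 0}]'

```text
clock: 7.25
tool_pos: [498.1, 24.5, 200.4]
ee_rot: [0.0, 0.998, -0.063, -0.001]
force: [-0.0, -0.1, -0.3]
gripper_width: 46.1
gripper_force: 62.0
```

Request:
apply_moves --increments '[{"dx": -0.0072, "dy": -0.0308, "dz": 0, "twist": 0}, {"dx": -0.0072, "dy": -0.0308, "dz": 0, "twist": 0}, {"dx": -0.0072, "dy": -0.0308, "dz": 0, "twist": 0}, {"dx": -0.0072, "dy": -0.0308, "dz": 0, "twist": 0}, {"dx": -0.0036, "dy": -0.0154, "dz": 0, "twist": 0}, {"dx": 0, "dy": 0, "dz": 0.02, "twist": 0}, {"dx": 0, "dy": 0, "dz": 0.03, "twist": 0}, {"dx": 0, "dy": 0, "dz": 0.03, "twist": 0}]'

```text
clock: 7.92
tool_pos: [484.3, 165.2, 120.3]
ee_rot: [-0.0, 0.998, -0.062, 0.0]
force: [0.5, -0.2, -0.8]
gripper_width: 46.3
gripper_force: 62.0
```

Request:
apply_moves --increments '[{"dx": 0, "dy": 0, "dz": 0.02, "twist": 0}, {"dx": 0, "dy": 0, "dz": 0.01, "twist": 0}, {"dx": 0, "dy": 0, "dz": 0.006, "twist": 0}, {"dx": 0, "dy": 0, "dz": 0, "twist": 0}]'

```text
clock: 8.25
tool_pos: [483.8, 164.4, 84.4]
ee_rot: [0.0, 0.998, -0.063, -0.001]
force: [0.1, -0.3, -0.4]
gripper_width: 45.6
gripper_force: 61.9
```

```bash
python3 d.py 485 165 72 -.125
```

```text
t 8.25 tcp [483.8 164.4  84.4] psi -0.125 q [ 0.     0.998 -0.063 -0.001] w 45.6 gf 61.9 F [ 0.1 -0.3 -0.4]
dx 1.1 dy -0.7 dz 12.4 twist -0.000
```

Feel for the contact.

Request:
apply_moves --increments '[{"dx": 0, "dy": 0, "dz": 0.003, "twist": 0}, {"dx": 0, "dy": 0, "dz": 0.003, "twist": 0}, {"dx": 0, "dy": 0, "dz": 0.003, "twist": 0}, {"dx": 0, "dy": 0, "dz": 0, "twist": 0}]'

```text
clock: 8.58
tool_pos: [484.8, 164.7, 76.8]
ee_rot: [-0.0, 0.998, -0.063, 0.0]
force: [-0.2, -0.2, -1.7]
gripper_width: 46.1
gripper_force: 62.0
```

Request:
apply_moves --increments '[{"dx": 0, "dy": 0, "dz": 0.002, "twist": 0}, {"dx": 0, "dy": 0, "dz": 0.002, "twist": 0}, {"dx": 0, "dy": 0, "dz": 0, "twist": 0}]'

```text
clock: 8.83
tool_pos: [484.5, 164.7, 72.4]
ee_rot: [0.0, 0.998, -0.063, -0.0]
force: [-0.6, -0.3, -0.7]
gripper_width: 46.3
gripper_force: 62.0
```

Request:
apply_moves --increments '[{"dx": 0, "dy": 0, "dz": 0.002, "twist": 0}, {"dx": 0, "dy": 0, "dz": 0.001, "twist": 0}, {"dx": 0, "dy": 0, "dz": 0, "twist": 0}]'

```text
clock: 9.08
tool_pos: [484.4, 164.7, 69.4]
ee_rot: [0.0, 0.998, -0.063, -0.0]
force: [-0.2, -0.3, -1.6]
gripper_width: 46.0
gripper_force: 62.0
```

Request:
apply_moves --increments '[{"dx": 0, "dy": 0, "dz": 0.0015, "twist": 0}, {"dx": 0, "dy": 0, "dz": 0.0015, "twist": 0}, {"dx": 0, "dy": 0, "dz": 0, "twist": 0}]'

```text
clock: 9.33
tool_pos: [486.6, 164.6, 67.9]
ee_rot: [-0.0, 0.998, -0.063, 0.002]
force: [0.8, -2.3, 10.5]
gripper_width: 46.0
gripper_force: 63.4
```

Contact at about 68.5 mm, as predicted. Ease the grip so that only the tab springs hold.

Request:
apply_moves --increments '[{"dx": 0, "dy": 0, "dz": -0.001, "twist": 0}, {"dx": 0, "dy": 0, "dz": 0, "twist": 0}, {"dx": 0, "dy": 0, "dz": 0, "twist": 0}]' --hand 0.052

```text
clock: 9.58
tool_pos: [484.8, 164.8, 67.7]
ee_rot: [-0.0, 0.998, -0.063, 0.0]
force: [1.4, 0.5, 1.6]
gripper_width: 51.9
gripper_force: 6.8
```

Request:
apply_moves --increments '[{"dx": 0.0044, "dy": 0, "dz": 0.0016, "twist": 0}, {"dx": 0.0044, "dy": 0, "dz": 0.0018, "twist": 0}, {"dx": 0.0041, "dy": 0, "dz": 0.0021, "twist": 0}, {"dx": 0.0041, "dy": 0, "dz": 0.0023, "twist": 0}, {"dx": 0, "dy": 0, "dz": 0, "twist": 0}]'

```text
clock: 10.0
tool_pos: [502.2, 162.3, 59.2]
ee_rot: [0.0, 0.998, -0.063, -0.0]
force: [0.2, 0.2, 1.5]
gripper_width: 51.9
gripper_force: 6.8
```

Request:
apply_moves --increments '[{"dx": 0.0026, "dy": 0, "dz": 0.0019, "twist": 0}, {"dx": 0.0026, "dy": 0, "dz": 0.0019, "twist": 0}, {"dx": 0.0026, "dy": 0, "dz": 0.0018, "twist": 0}, {"dx": 0, "dy": 0, "dz": 0, "twist": 0}]'

```text
clock: 10.33
tool_pos: [509.3, 161.4, 53.7]
ee_rot: [0.0, 0.998, -0.063, -0.0]
force: [0.1, 1.3, 0.3]
gripper_width: 51.9
gripper_force: 6.8
```

Request:
apply_moves --increments '[{"dx": 0.0015, "dy": 0, "dz": 0.0015, "twist": 0}, {"dx": 0.0, "dy": 0, "dz": 0.001, "twist": 0}, {"dx": 0, "dy": 0, "dz": 0, "twist": 0}]'

```text
clock: 10.58
tool_pos: [511.1, 161.4, 51.7]
ee_rot: [-0.0, 0.998, -0.063, 0.0]
force: [1.2, -0.6, 1.1]
gripper_width: 51.9
gripper_force: 6.8
```

```bash
python3 - <<'E'
from h import *
from d import go
go(541,-215,102,-.125)
ps,pt=imaging.camera("scene"),imaging.camera("top")
a=cv2.resize(ps["color"][120:240,170:300],None,fx=4,fy=4,interpolation=2)
b=cv2.resize(pt["color"][180:300,160:225],None,fx=4,fy=4,interpolation=2)
cv2.imwrite("pics/c5.png",np.hstack([a,b]))
E
```

```text
t 10.58 tcp [511.1 161.4  51.7] psi -0.125 q [-0.     0.998 -0.063  0.   ] w 51.9 gf 6.8 F [ 1.2 -0.6  1.1]
dx 76.7 dy 369.7 dz -50.3 twist -0.000
```

View pics/c5.png

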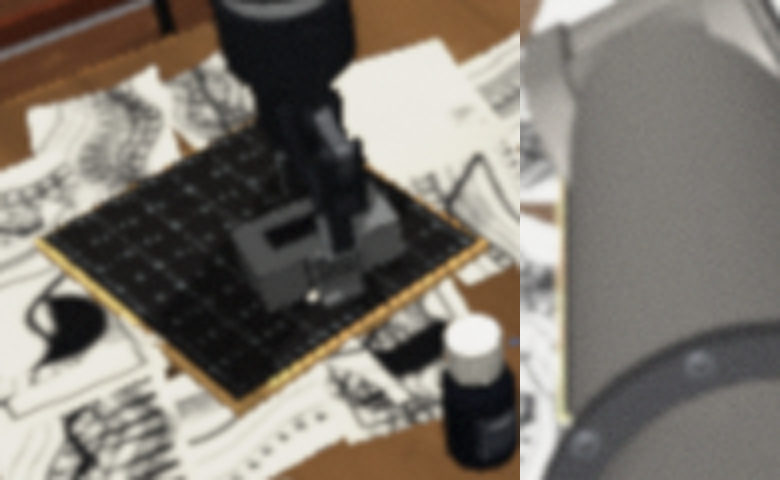

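The cover lies nearly flat on the mat (crop 320,250). Press gently until it seats.

Request:
apply_moves --increments '[{"dx": 0, "dy": 0, "dz": 0.001, "twist": 0}, {"dx": 0.0, "dy": 0, "dz": 0.001, "twist": 0}, {"dx": 0, "dy": 0, "dz": 0, "twist": 0}]'

```text
clock: 10.93
tool_pos: [510.8, 161.5, 49.7]
ee_rot: [-0.0, 0.998, -0.063, 0.0]
force: [1.2, -0.4, 1.9]
gripper_width: 51.8
gripper_force: 6.8
```

Request:
apply_moves --increments '[{"dx": 0, "dy": 0, "dz": 0.001, "twist": 0}, {"dx": 0.0, "dy": 0, "dz": 0.001, "twist": 0}, {"dx": 0, "dy": 0, "dz": 0, "twist": 0}]'

```text
clock: 11.18
tool_pos: [511.1, 161.7, 48.2]
ee_rot: [-0.0, 0.998, -0.063, 0.0]
force: [0.6, -0.8, 7.1]
gripper_width: 52.1
gripper_force: 6.9
```

Request:
apply_moves --increments '[{"dx": 0, "dy": 0, "dz": 0, "twist": 0}, {"dx": 0, "dy": 0, "dz": 0, "twist": 0}, {"dx": 0, "dy": 0, "dz": 0, "twist": 0}]' --hand 0.06

```text
clock: 11.43
tool_pos: [509.9, 161.2, 47.2]
ee_rot: [0.0, 0.998, -0.062, -0.001]
force: [0.2, -0.4, -0.6]
gripper_width: 60.1
gripper_force: 4.1
```

Request:
apply_moves --increments '[{"dx": 0, "dy": 0, "dz": 0, "twist": 0}, {"dx": 0, "dy": 0, "dz": 0, "twist": 0}, {"dx": 0, "dy": 0, "dz": 0, "twist": 0}, {"dx": 0, "dy": 0, "dz": 0, "twist": 0}, {"dx": 0, "dy": 0, "dz": 0, "twist": 0}]' --hand 0.082

```text
clock: 11.85
tool_pos: [510.7, 161.4, 47.7]
ee_rot: [-0.0, 0.998, -0.063, 0.0]
force: [-0.7, 0.4, 0.5]
gripper_width: 82.2
gripper_force: 0.0
```

Request:
apply_moves --increments '[{"dx": 0, "dy": 0, "dz": -0.005, "twist": 0}, {"dx": 0, "dy": 0, "dz": -0.015, "twist": 0}, {"dx": 0, "dy": 0, "dz": -0.03, "twist": 0}, {"dx": 0, "dy": 0, "dz": -0.03, "twist": 0}, {"dx": 0, "dy": 0, "dz": -0.03, "twist": 0}, {"dx": 0, "dy": 0, "dz": -0.03, "twist": 0}, {"dx": 0, "dy": 0, "dz": -0.01, "twist": 0}]'

```text
clock: 12.43
tool_pos: [512.6, 162.4, 202.6]
ee_rot: [-0.001, 0.998, -0.063, 0.003]
force: [1.3, 0.7, -0.1]
gripper_width: 81.9
gripper_force: 0.0
```

```bash
python3 - <<'E'
from h import *
from d import go
# pack grasp: body x=+12 up slope, nominal normal height 25 above face
for zn in(24,):
    g=bz+12*u+zn*RS[:,2]; X=T([567,-218,-.125],g[None])[0]; print(g,X)
go(X[0],X[1],200,-.125)
ps=imaging.camera("scene")
cv2.imwrite("pics/raw6.png",ps["color"])
L=nets.silhouettes("cover",ps);print([(d["box"],d["p"]) for d in L])
m=[d["mask"] for d in L if d["box"][0]<300 and d["box"][1]<250]
if m:
    for f,P in(("flat",COV),):
        print(fit([(ps,m[0])],lambda v:[T(v,Q,21) for Q in P],[508,162,-.125]))
    for tilt in(0,5,10,20,35):
        Rm=R.from_euler("y",-tilt,degrees=True).as_matrix();print(tilt,fit([(ps,m[0])],lambda v:[T(v,Q@Rm.T,21+40*np.sin(np.radians(tilt))) for Q in COV],[508,162,-.125])[1])
print([(d["box"],d["p"]) for d in nets.look_for("pack",ps)])
E
```

```text
[-15.93600994   0.         101.5425663 ] [ 551.18832811 -216.01318221  101.5425663 ]
t 12.43 tcp [512.6 162.4 202.6] psi -0.125 q [-0.001  0.998 -0.063  0.003] w 81.9 gf 0.0 F [ 1.3  0.7 -0.1]
dx 85.5 dy 370.6 dz 2.6 twist -0.000
[([284.1, 306.9, 61.8, 91.1], 0.81)]
[([352.6, 245.9, 27.6, 23.8], 0.95)]
```

Request:
apply_moves --increments '[{"dx": 0.0036, "dy": 0.0154, "dz": 0, "twist": 0}, {"dx": 0.0071, "dy": 0.0309, "dz": 0, "twist": 0}, {"dx": 0.0071, "dy": 0.0309, "dz": 0, "twist": 0}, {"dx": 0.0071, "dy": 0.0309, "dz": 0, "twist": 0}, {"dx": 0.0071, "dy": 0.0309, "dz": 0, "twist": 0}, {"dx": 0.0071, "dy": 0.0309, "dz": 0, "twist": 0}, {"dx": 0.0071, "dy": 0.0309, "dz": 0, "twist": 0}, {"dx": 0.0071, "dy": 0.0309, "dz": 0, "twist": 0}]' --hand 0.06

```text
clock: 13.25
tool_pos: [533.2, -76.6, 195.6]
ee_rot: [0.0, 0.998, -0.062, -0.002]
force: [0.5, 0.1, -0.4]
gripper_width: 60.2
gripper_force: 0.0
```

Request:
apply_moves --increments '[{"dx": 0.0071, "dy": 0.0309, "dz": 0, "twist": 0}, {"dx": 0.0071, "dy": 0.0309, "dz": 0, "twist": 0}, {"dx": 0.0071, "dy": 0.0309, "dz": 0, "twist": 0}, {"dx": 0.0071, "dy": 0.0309, "dz": 0, "twist": 0}, {"dx": 0.0036, "dy": 0.0154, "dz": 0, "twist": 0}, {"dx": 0, "dy": 0, "dz": 0.01, "twist": 0}, {"dx": 0, "dy": 0, "dz": 0.01, "twist": 0}, {"dx": 0, "dy": 0, "dz": 0, "twist": 0}]'

```text
clock: 13.92
tool_pos: [546.8, -215.0, 173.7]
ee_rot: [-0.001, 0.998, -0.062, -0.003]
force: [-0.7, 0.1, -0.1]
gripper_width: 60.0
gripper_force: 0.0
```

```bash
python3 - <<'E'
from h import *
from d import go
go(551,-216,115,-.125)
pt=imaging.camera("top")
L=nets.silhouettes("cover",pt);print([(np.round(d["box"]).tolist(),round(d["p"],2)) for d in L])
m=[d["mask"] for d in L if d["box"][0]<290]
if m:
    for tilt in(0,6,12,20,35):
        Rm=R.from_euler("y",-tilt,degrees=True).as_matrix();print(tilt,fit([(pt,m[0])],lambda v:[T(v,Q@Rm.T,21+40*np.sin(np.radians(tilt))) for Q in COV],[508,162,-.125]))
E
```

```text
t 13.92 tcp [ 546.8 -215.   173.7] psi -0.124 q [-0.001  0.998 -0.062 -0.003] w 60.0 gf 0.0 F [-0.7  0.1 -0.1]
dx 4.3 dy 0.5 dz 58.7 twist 0.001
[([219.0, 214.0, 37.0, 44.0], 0.96), ([388.0, 281.0, 26.0, 45.0], 0.88)]
0 (array([ 5.07544529e+02,  1.59201135e+02, -1.33842603e-01]), np.float64(0.11393596986817323))
6 (array([ 5.08335429e+02,  1.58724475e+02, -1.51910525e-01]), np.float64(0.10038240917782026))
12 (array([ 5.10519337e+02,  1.57164303e+02, -1.74989996e-01]), np.float64(0.12126865671641796))
20 (array([ 5.11564722e+02,  1.54655658e+02, -2.33976609e-01]), np.float64(0.14389140271493217))
35 (array([ 5.12871717e+02,  1.52461495e+02, -2.81348777e-01]), np.float64(0.13764813126709208))
```

Request:
apply_moves --increments '[{"dx": 0.002, "dy": 0, "dz": 0.015, "twist": 0}, {"dx": 0.002, "dy": 0, "dz": 0.015, "twist": 0}, {"dx": 0, "dy": 0, "dz": 0.012, "twist": 0}, {"dx": 0, "dy": 0, "dz": 0.008, "twist": 0}, {"dx": 0, "dy": 0, "dz": 0.006, "twist": 0}, {"dx": 0, "dy": 0, "dz": 0.005, "twist": 0}, {"dx": 0, "dy": 0, "dz": 0, "twist": 0}, {"dx": 0, "dy": 0, "dz": 0, "twist": 0}]'

```text
clock: 14.68
tool_pos: [553.1, -217.5, 116.9]
ee_rot: [0.0, 0.998, -0.063, 0.0]
force: [-0.3, 0.2, 0.2]
gripper_width: 59.8
gripper_force: 0.0
```

```bash
python3 d.py 551 -216 110 -.125
```

```text
t 14.68 tcp [ 553.1 -217.5  116.9] psi -0.125 q [ 0.     0.998 -0.063  0.   ] w 59.8 gf 0.0 F [-0.3  0.2  0.2]
dx -2.3 dy -1.2 dz 6.9 twist -0.000
```

Request:
apply_moves --increments '[{"dx": -0.0015, "dy": -0.001, "dz": 0.004, "twist": 0}, {"dx": 0, "dy": 0, "dz": 0.003, "twist": 0}, {"dx": 0, "dy": 0, "dz": 0, "twist": 0}]'

```text
clock: 14.93
tool_pos: [551.3, -216.2, 109.3]
ee_rot: [-0.0, 0.998, -0.063, -0.0]
force: [0.8, -0.4, -0.3]
gripper_width: 60.0
gripper_force: 0.0
```

Request:
apply_moves --increments '[{"dx": 0, "dy": 0, "dz": 0, "twist": 0}, {"dx": 0, "dy": 0, "dz": 0, "twist": 0}, {"dx": 0, "dy": 0, "dz": 0, "twist": 0}, {"dx": 0, "dy": 0, "dz": 0, "twist": 0}, {"dx": 0, "dy": 0, "dz": 0, "twist": 0}, {"dx": 0, "dy": 0, "dz": 0, "twist": 0}]' --hand 0.025

```text
clock: 15.43
tool_pos: [551.9, -216.1, 110.1]
ee_rot: [-0.0, 0.998, -0.062, 0.0]
force: [-1.1, 1.6, 3.5]
gripper_width: 26.0
gripper_force: 22.0
```

Request:
apply_moves --increments '[{"dx": 0, "dy": 0, "dz": 0, "twist": 0}, {"dx": 0, "dy": 0, "dz": 0, "twist": 0}, {"dx": 0, "dy": 0, "dz": 0, "twist": 0}]' --hand 0.018

```text
clock: 15.68
tool_pos: [549.4, -215.7, 110.8]
ee_rot: [-0.0, 0.998, -0.063, -0.002]
force: [-11.8, 4.2, 19.8]
gripper_width: 17.9
gripper_force: 10.5
```

Request:
apply_moves --increments '[{"dx": -0.0017, "dy": 0, "dz": -0.0025, "twist": 0}, {"dx": -0.0017, "dy": 0, "dz": -0.0025, "twist": 0}, {"dx": -0.0017, "dy": 0, "dz": -0.0025, "twist": 0}, {"dx": -0.0017, "dy": 0, "dz": -0.0025, "twist": 0}, {"dx": 0, "dy": 0, "dz": 0, "twist": 0}]'

```text
clock: 16.1
tool_pos: [544.9, -215.8, 120.1]
ee_rot: [0.0, 0.998, -0.063, 0.0]
force: [-0.6, -0.2, 0.1]
gripper_width: 18.2
gripper_force: 0.0
```

The fingers slid off the pack's top edge, so they were too high or off to one side. I raise and measure where the pack really stands.

Request:
apply_moves --increments '[{"dx": 0, "dy": 0, "dz": -0.02, "twist": 0}, {"dx": 0, "dy": 0, "dz": -0.03, "twist": 0}, {"dx": 0, "dy": -0.03, "dz": -0.03, "twist": 0}, {"dx": 0, "dy": -0.04, "dz": 0, "twist": 0}, {"dx": 0, "dy": -0.04, "dz": 0, "twist": 0}, {"dx": 0, "dy": -0.04, "dz": 0, "twist": 0}, {"dx": 0, "dy": 0, "dz": 0, "twist": 0}]' --hand 0.06

```text
clock: 16.68
tool_pos: [564.8, -56.7, 199.7]
ee_rot: [-0.003, 0.998, -0.057, 0.001]
force: [0.7, 0.9, 0.4]
gripper_width: 60.2
gripper_force: 0.0
```

```bash
python3 - <<'E'
from h import *
from d import go
go(551,-216,110,-.125)
ps,pt=imaging.camera("scene"),imaging.camera("top")
V=[]
for n,p in(("s",ps),("t",pt)):
    L=nets.silhouettes("pack",p);print(n,[(np.round(d["box"]).tolist(),round(d["p"],2),int(d["mask"].sum())) for d in L])
    if L: V.append((p,L[0]["mask"]))
base=[567,-218,-.125]
def f(v): # offset up slope, height of top above face, lateral
    return [T(base,(box(-28+v[0],28+v[0],-15+v[2],15+v[2],0,v[1]))@RS.T+bz)]
for x0 in([0,24,0],[0,8,0]):print(fit(V,f,x0,step=(8,8,5)))
print(fit(V[:1],f,[0,24,0],step=(8,8,5)))
print("cost nominal",[1-(render(p,f([0,24,0]))&m).sum()/(render(p,f([0,24,0]))|m).sum() for p,m in V])
a=cv2.resize(ps["color"][205:325,310:440],None,fx=3,fy=3,interpolation=2)
b=cv2.resize(pt["color"][170:290,350:480],None,fx=3,fy=3,interpolation=2)
for im,p,c in((a,ps,(310,205)),(b,pt,(350,170))):
    for hgt in(0,24):
        P=T(base,np.array([[x,y,hgt] for x,y in((-28,-15),(28,-15),(28,15),(-28,15))])@RS.T+bz)
        cv2.polylines(im,[np.round((proj(p,P)-c+.5)*3).astype(np.int32)],True,(0,0,255) if hgt else (0,255,0),1)
cv2.imwrite("pics/c7.png",np.hstack([a,b]))
E
```

```text
t 16.68 tcp [564.8 -56.7 199.7] psi -0.113 q [-0.003  0.998 -0.057  0.001] w 60.2 gf 0.0 F [0.7 0.9 0.4]
dx 4.3 dy 159.8 dz 89.7 twist 0.012
s [([351.0, 245.0, 29.0, 26.0], 0.72, 541)]
t [([393.0, 215.0, 11.0, 25.0], 0.87, 293), ([221.0, 214.0, 34.0, 42.0], 0.52, 916)]
(array([-0.45127858,  8.9620636 ,  1.11883939]), np.float64(0.43402829654782116))
(array([-1.67222779,  8.82379373,  1.20000212]), np.float64(0.4316756698064551))
(array([-1.27482134, 16.14080566, -2.72061046]), np.float64(0.13636363636363635))
cost nominal [np.float64(0.30865921787709494), np.float64(0.36711711711711714)]
```

View pics/c7.png

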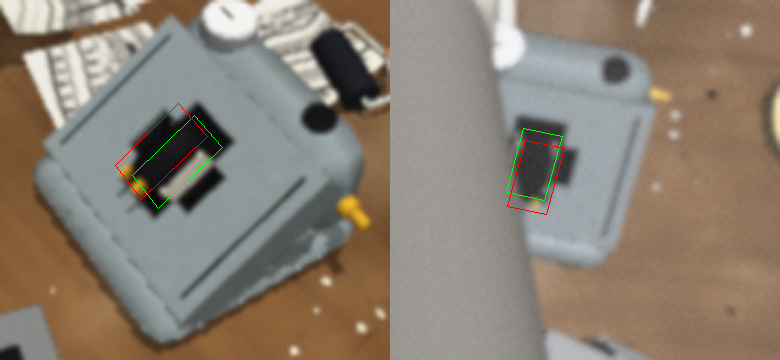

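The pack (scene crop 170,155, top crop 540,165) still stands in the bay and fits the outline of a block 24 mm proud. I probe its top with closed fingers to learn the true tip height.

Request:
apply_moves --increments '[{"dx": 0, "dy": 0.03, "dz": 0, "twist": 0}, {"dx": 0, "dy": 0.04, "dz": 0, "twist": 0}, {"dx": 0, "dy": 0.04, "dz": 0, "twist": 0}, {"dx": 0, "dy": 0.04, "dz": 0.01, "twist": 0}, {"dx": 0, "dy": 0, "dz": 0.02, "twist": 0}, {"dx": 0, "dy": 0, "dz": 0.02, "twist": 0}, {"dx": 0, "dy": 0, "dz": 0, "twist": 0}, {"dx": 0, "dy": 0, "dz": 0, "twist": 0}]' --hand 0.018

```text
clock: 17.55
tool_pos: [543.5, -217.2, 148.3]
ee_rot: [-0.0, 0.998, -0.064, -0.001]
force: [1.2, -1.3, 0.3]
gripper_width: 17.9
gripper_force: 0.0
```

```bash
python3 d.py 551 -216 140 -.125
```

```text
t 17.55 tcp [ 543.5 -217.2  148.3] psi -0.127 q [-0.     0.998 -0.064 -0.001] w 17.9 gf 0.0 F [ 1.2 -1.3  0.3]
dx 7.3 dy -2.1 dz 8.3 twist -0.002
```

Request:
apply_moves --increments '[{"dx": 0.007, "dy": -0.002, "dz": 0.004, "twist": -0.002}, {"dx": 0, "dy": 0, "dz": 0.004, "twist": 0}, {"dx": 0, "dy": 0, "dz": 0.003, "twist": 0}, {"dx": 0, "dy": 0, "dz": 0, "twist": 0}]'

```text
clock: 17.88
tool_pos: [552.1, -214.5, 138.0]
ee_rot: [-0.0, 0.998, -0.061, -0.0]
force: [-1.0, -0.0, 0.6]
gripper_width: 18.3
gripper_force: 0.0
```

Request:
apply_moves --increments '[{"dx": 0, "dy": 0, "dz": 0.003, "twist": 0}, {"dx": 0, "dy": 0, "dz": 0.003, "twist": 0}, {"dx": 0, "dy": 0, "dz": 0, "twist": 0}]'

```text
clock: 18.13
tool_pos: [551.6, -214.8, 131.6]
ee_rot: [-0.0, 0.998, -0.062, -0.0]
force: [-0.3, 0.4, 0.4]
gripper_width: 17.7
gripper_force: 0.0
```

Request:
apply_moves --increments '[{"dx": 0, "dy": 0, "dz": 0.002, "twist": 0}, {"dx": 0, "dy": 0, "dz": 0.002, "twist": 0}, {"dx": 0, "dy": 0, "dz": 0, "twist": 0}]'

```text
clock: 18.38
tool_pos: [551.7, -214.9, 127.8]
ee_rot: [-0.0, 0.998, -0.062, -0.0]
force: [0.2, -0.0, -0.3]
gripper_width: 18.0
gripper_force: 0.0
```

Request:
apply_moves --increments '[{"dx": 0, "dy": 0, "dz": 0.002, "twist": 0}, {"dx": 0, "dy": 0, "dz": 0.002, "twist": 0}, {"dx": 0, "dy": 0, "dz": 0, "twist": 0}]'

```text
clock: 18.63
tool_pos: [551.8, -214.8, 123.7]
ee_rot: [-0.0, 0.998, -0.062, -0.0]
force: [-0.6, -0.1, -0.3]
gripper_width: 18.1
gripper_force: 0.0
```

Request:
apply_moves --increments '[{"dx": 0, "dy": 0, "dz": 0.002, "twist": 0}, {"dx": 0, "dy": 0, "dz": 0.002, "twist": 0}, {"dx": 0, "dy": 0, "dz": 0, "twist": 0}]'

```text
clock: 18.88
tool_pos: [551.8, -214.8, 119.7]
ee_rot: [-0.0, 0.998, -0.062, -0.0]
force: [0.7, -0.3, -0.6]
gripper_width: 18.4
gripper_force: 0.0
```

Request:
apply_moves --increments '[{"dx": 0, "dy": 0, "dz": 0.0015, "twist": 0}, {"dx": 0, "dy": 0, "dz": 0.0015, "twist": 0}, {"dx": 0, "dy": 0, "dz": 0, "twist": 0}]'

```text
clock: 19.13
tool_pos: [551.8, -214.8, 116.9]
ee_rot: [-0.0, 0.998, -0.062, -0.0]
force: [-0.4, -0.9, -0.4]
gripper_width: 18.1
gripper_force: 0.0
```

Request:
apply_moves --increments '[{"dx": 0, "dy": 0, "dz": 0.0015, "twist": 0}, {"dx": 0, "dy": 0, "dz": 0.0015, "twist": 0}, {"dx": 0, "dy": 0, "dz": 0, "twist": 0}]'

```text
clock: 19.38
tool_pos: [551.8, -214.9, 113.8]
ee_rot: [-0.0, 0.998, -0.062, -0.0]
force: [-1.1, -0.2, 1.2]
gripper_width: 18.1
gripper_force: 0.0
```

Request:
apply_moves --increments '[{"dx": 0, "dy": 0, "dz": 0.001, "twist": 0}, {"dx": 0, "dy": 0, "dz": 0.001, "twist": 0}, {"dx": 0, "dy": 0, "dz": 0, "twist": 0}]'

```text
clock: 19.63
tool_pos: [552.1, -214.9, 112.2]
ee_rot: [0.0, 0.998, -0.062, 0.0]
force: [-0.9, 0.2, 0.2]
gripper_width: 17.9
gripper_force: 0.3
```

Request:
apply_moves --increments '[{"dx": 0, "dy": 0, "dz": 0.001, "twist": 0}, {"dx": 0, "dy": 0, "dz": 0.001, "twist": 0}, {"dx": 0, "dy": 0, "dz": 0, "twist": 0}]'

```text
clock: 19.88
tool_pos: [552.2, -215.0, 111.7]
ee_rot: [0.0, 0.998, -0.062, 0.0]
force: [-3.4, 1.7, 12.6]
gripper_width: 18.2
gripper_force: 6.6
```

Request:
apply_moves --increments '[{"dx": 0, "dy": 0, "dz": -0.01, "twist": 0}, {"dx": 0, "dy": 0, "dz": -0.01, "twist": 0}]'

```text
clock: 20.05
tool_pos: [551.7, -214.8, 130.4]
ee_rot: [-0.0, 0.998, -0.062, -0.0]
force: [0.4, 0.8, 0.3]
gripper_width: 18.3
gripper_force: 0.0
```

```bash
python3 - <<'E'
from h import *
im=cv2.imread("pics/raw6.png");g=im.astype(int)
gr=g.sum(2)//3
ps=imaging.camera("scene")
for r in range(232,280):print(r,"".join("YY"[0] if g[r,c,2]-g[r,c,0]>40 else "0123456789"[min(9,gr[r,c]//20)] for c in range(342,396)))
base=[567,-218,-.125]
for h in(0,8,16,24):
    P=T(base,np.array([[x,y,h] for x,y in((-28,-15),(28,-15),(28,15),(-28,15))])@RS.T+bz);print(h,np.round(proj(ps,P)-[342,0],1).tolist())
P=T(base,np.array([[x,y,0] for x,y in((-36,-20),(36,-20),(36,20),(-36,20),(17,-33),(-17,-33),(17,33),(-17,33))])@RS.T+bz);print("mouth",np.round(proj(ps,P)-[342,0],1).tolist())
E
```

```text
232 999877665567777777777777777777777777777777777776677777
233 887776655677777777777777777777777777777777777777667777
234 777766556777777777777777777777777777777777777777666777
235 777664566777777777777777777777777777777777777777766677
236 776645667777777777777777777777777777777777777777766667
237 766556777777777777777777777777777777777777777777776666
238 665567777777777777777777777777776666777777777777777666
239 655667777777777777777777777777765445677777777777777766
240 556777777777777777777666777777653223567777777777777777
241 566777777777777777776655677776532101466777777777777777
242 667777777777777777766544567665311000246677777777777777
243 677777777777777777765422356653210000124667777777777777
244 777777777777777777654211235532100000012567777777777777
245 777777777777777776542101233210000000001356777777777777
246 777777777777777765421001342100000000000135677777777777
247 777777777777777654210001221000000000000013567777777777
248 777777777777766532110000000011110000000002356777777777
249 777777777777665421000000000111111000000000135677777777
250 7777777777766532100000000111111100
[... 1408 characters left out ...]
7653124667777777777777777777
275 677777777765666653211246677764346777777777777777777777
276 667777777766777765322466777776567777777777777777777777
277 667777777777777776544677777777677777777777777777777776
278 766777777777777776666777777777777777777777777777777765
279 776677777777777777777777777777777777777777777777777654
0 [[20.2, 273.8], [41.4, 253.4], [32.1, 242.8], [11.4, 262.8]]
8 [[18.4, 272.8], [39.8, 252.2], [30.4, 241.5], [9.6, 261.7]]
16 [[16.5, 271.7], [38.1, 251.0], [28.6, 240.2], [7.7, 260.6]]
24 [[14.6, 270.7], [36.3, 249.7], [26.9, 238.9], [5.8, 259.5]]
mouth [[18.7, 278.6], [46.1, 252.3], [33.5, 238.2], [7.1, 263.8], [43.0, 264.1], [29.9, 276.7], [22.7, 240.5], [10.3, 252.5]]
```

The mouth outline matches my pose estimate to about a pixel. The pack stands only about 7 mm proud by image and probe, so the fingers must go down into the tab notches (34 mm long, to ±33 mm), centred, with the opening at about 34 mm.

Request:
apply_moves --increments '[{"dx": 0.002, "dy": 0.001, "dz": 0, "twist": 0}, {"dx": 0.002, "dy": 0.0005, "dz": 0, "twist": 0.001}, {"dx": 0, "dy": 0, "dz": 0, "twist": 0}, {"dx": 0, "dy": 0, "dz": 0, "twist": 0}]' --hand 0.034

```text
clock: 20.43
tool_pos: [555.6, -216.9, 129.6]
ee_rot: [-0.0, 0.998, -0.062, -0.0]
force: [-0.8, 0.6, -0.3]
gripper_width: 34.2
gripper_force: 0.0
```

```bash
python3 d.py 556.2 -216.8 105 -.125
```

```text
t 20.43 tcp [ 555.6 -216.9  129.6] psi -0.124 q [-0.     0.998 -0.062 -0.   ] w 34.2 gf 0.0 F [-0.8  0.6 -0.3]
dx 0.5 dy -0.1 dz 24.6 twist 0.001
```

Request:
apply_moves --increments '[{"dx": 0.0005, "dy": 0, "dz": 0.006, "twist": 0.001}, {"dx": 0, "dy": 0, "dz": 0.005, "twist": 0}, {"dx": 0, "dy": 0, "dz": 0.004, "twist": 0}, {"dx": 0, "dy": 0, "dz": 0.003, "twist": 0}, {"dx": 0, "dy": 0, "dz": 0, "twist": 0}]'

```text
clock: 20.85
tool_pos: [555.6, -216.7, 111.0]
ee_rot: [-0.0, 0.998, -0.062, -0.001]
force: [-0.4, 0.1, -0.5]
gripper_width: 34.2
gripper_force: 0.0
```

Request:
apply_moves --increments '[{"dx": 0, "dy": 0, "dz": 0.002, "twist": 0}, {"dx": 0, "dy": 0, "dz": 0.002, "twist": 0}, {"dx": 0, "dy": 0, "dz": 0, "twist": 0}]'

```text
clock: 21.1
tool_pos: [556.1, -216.9, 107.9]
ee_rot: [-0.0, 0.998, -0.063, -0.0]
force: [0.4, 0.4, -0.0]
gripper_width: 34.0
gripper_force: 0.0
```

Request:
apply_moves --increments '[{"dx": 0, "dy": 0, "dz": 0.0015, "twist": 0}, {"dx": 0, "dy": 0, "dz": 0.0015, "twist": 0}, {"dx": 0, "dy": 0, "dz": 0, "twist": 0}]'

```text
clock: 21.35
tool_pos: [556.2, -216.9, 105.0]
ee_rot: [-0.0, 0.998, -0.063, -0.0]
force: [0.2, 1.1, 0.8]
gripper_width: 33.6
gripper_force: 0.0
```

Request:
apply_moves --increments '[{"dx": 0, "dy": 0, "dz": 0.0015, "twist": 0}, {"dx": 0, "dy": 0, "dz": 0.0015, "twist": 0}, {"dx": 0, "dy": 0, "dz": 0, "twist": 0}]'

```text
clock: 21.6
tool_pos: [556.1, -216.9, 101.9]
ee_rot: [-0.0, 0.998, -0.063, -0.0]
force: [0.3, 0.2, 0.5]
gripper_width: 34.2
gripper_force: 0.0
```

Request:
apply_moves --increments '[{"dx": 0, "dy": 0, "dz": 0.0015, "twist": 0}, {"dx": 0, "dy": 0, "dz": 0.0015, "twist": 0}, {"dx": 0, "dy": 0, "dz": 0, "twist": 0}]'

```text
clock: 21.85
tool_pos: [556.1, -216.9, 98.8]
ee_rot: [-0.0, 0.998, -0.063, -0.0]
force: [0.4, -0.6, 0.2]
gripper_width: 33.8
gripper_force: 0.0
```

Request:
apply_moves --increments '[{"dx": 0, "dy": 0, "dz": 0.001, "twist": 0}, {"dx": 0, "dy": 0, "dz": 0.001, "twist": 0}, {"dx": 0, "dy": 0, "dz": 0, "twist": 0}]'

```text
clock: 22.1
tool_pos: [556.2, -216.9, 97.0]
ee_rot: [-0.0, 0.998, -0.063, -0.0]
force: [0.0, 0.1, -0.4]
gripper_width: 34.1
gripper_force: 0.0
```

Request:
apply_moves --increments '[{"dx": 0, "dy": 0, "dz": 0, "twist": 0}, {"dx": 0, "dy": 0, "dz": 0, "twist": 0}, {"dx": 0, "dy": 0, "dz": 0, "twist": 0}, {"dx": 0, "dy": 0, "dz": 0, "twist": 0}]' --hand 0.028

```text
clock: 22.43
tool_pos: [556.2, -217.0, 97.3]
ee_rot: [0.0, 0.998, -0.063, -0.0]
force: [0.0, -0.6, 2.2]
gripper_width: 29.2
gripper_force: 41.5
```

Request:
apply_moves --increments '[{"dx": 0, "dy": 0, "dz": 0, "twist": 0}, {"dx": 0, "dy": 0, "dz": 0, "twist": 0}, {"dx": 0, "dy": 0, "dz": 0, "twist": 0}, {"dx": 0, "dy": 0, "dz": 0, "twist": 0}]' --hand 0.025

```text
clock: 22.77
tool_pos: [556.2, -216.9, 97.3]
ee_rot: [-0.0, 0.998, -0.063, -0.0]
force: [-1.3, 1.4, 4.3]
gripper_width: 28.4
gripper_force: 59.4
```

Solid grip on the pack (about 30 mm). Draw it out along the slope normal, slowly at first.

Request:
apply_moves --increments '[{"dx": -0.0017, "dy": 0, "dz": -0.0025, "twist": 0}, {"dx": -0.0017, "dy": 0, "dz": -0.0025, "twist": 0}, {"dx": -0.0017, "dy": 0, "dz": -0.0025, "twist": 0}, {"dx": 0, "dy": 0, "dz": 0, "twist": 0}]'

```text
clock: 23.1
tool_pos: [550.9, -216.5, 105.0]
ee_rot: [0.0, 0.998, -0.063, 0.0]
force: [-1.4, 0.3, -1.5]
gripper_width: 28.5
gripper_force: 59.3
```

Request:
apply_moves --increments '[{"dx": -0.00285, "dy": 0, "dz": -0.0041, "twist": 0}, {"dx": -0.00285, "dy": 0, "dz": -0.0041, "twist": 0}, {"dx": -0.00285, "dy": 0, "dz": -0.0041, "twist": 0}, {"dx": -0.00285, "dy": 0, "dz": -0.0041, "twist": 0}, {"dx": -0.00285, "dy": 0, "dz": -0.0041, "twist": 0}, {"dx": -0.00285, "dy": 0, "dz": -0.0041, "twist": 0}, {"dx": 0, "dy": 0, "dz": 0, "twist": 0}]'

```text
clock: 23.68
tool_pos: [534.1, -214.4, 130.3]
ee_rot: [0.0, 0.998, -0.063, 0.0]
force: [0.2, -0.9, -1.0]
gripper_width: 28.5
gripper_force: 59.3
```

Request:
apply_moves --increments '[{"dx": -0.00285, "dy": 0, "dz": -0.0041, "twist": 0}, {"dx": -0.00285, "dy": 0, "dz": -0.0041, "twist": 0}, {"dx": -0.00285, "dy": 0, "dz": -0.0041, "twist": 0}, {"dx": -0.00285, "dy": 0, "dz": -0.0041, "twist": 0}, {"dx": 0, "dy": 0, "dz": 0, "twist": 0}]'

```text
clock: 24.1
tool_pos: [522.8, -212.9, 146.6]
ee_rot: [0.0, 0.998, -0.063, 0.0]
force: [-0.6, -0.0, -1.4]
gripper_width: 28.3
gripper_force: 59.3
```

Request:
apply_moves --increments '[{"dx": 0, "dy": 0, "dz": -0.015, "twist": 0}, {"dx": 0, "dy": 0, "dz": -0.025, "twist": 0}, {"dx": 0, "dy": 0, "dz": -0.025, "twist": 0}, {"dx": 0, "dy": 0, "dz": -0.015, "twist": 0}, {"dx": 0, "dy": 0, "dz": 0, "twist": 0}]'

```text
clock: 24.52
tool_pos: [525.1, -213.4, 229.4]
ee_rot: [0.001, 0.998, -0.063, 0.003]
force: [-0.2, 0.0, -1.1]
gripper_width: 28.5
gripper_force: 59.5
```

```bash
python3 - <<'E'
from h import *
from d import go
go(490,245,225,-.125)
ps=imaging.camera("scene");tc=ctrl.sense()["tool_pos"]
L=nets.silhouettes("pack",ps);print([(np.round(d["box"]).tolist(),round(d["p"],2),int(d["mask"].sum())) for d in L])
g=tc-[0,0,6]
for tilt in(35,):
    Rm=R.from_euler("y",-tilt,degrees=True).as_matrix()
    for d in L[:2]:
        print(fit([(ps,d["mask"])],lambda v:[T([g[0],g[1],-.125],box(-28-v[0],28-v[0],-15,15,-v[1],44-v[1])@Rm.T,g[2])],[0,38],step=(8,8)))
E
```

```text
t 24.52 tcp [ 525.1 -213.4  229.4] psi -0.125 q [ 0.001  0.998 -0.063  0.003] w 28.5 gf 59.5 F [-0.2  0.  -1.1]
dx -92.1 dy -450.4 dz 4.4 twist -0.000
[([337.0, 203.0, 39.0, 29.0], 0.75, 553)]
(array([ 9.84289246, 32.20989673]), np.float64(0.4963570127504554))
```

Request:
apply_moves --increments '[{"dx": -0.0033, "dy": -0.0161, "dz": 0, "twist": 0}, {"dx": -0.0066, "dy": -0.0322, "dz": 0, "twist": 0}, {"dx": -0.0066, "dy": -0.0322, "dz": 0, "twist": 0}, {"dx": -0.0066, "dy": -0.0322, "dz": 0, "twist": 0}, {"dx": -0.0066, "dy": -0.0322, "dz": 0, "twist": 0}, {"dx": -0.0066, "dy": -0.0322, "dz": 0, "twist": 0}, {"dx": -0.0066, "dy": -0.0322, "dz": 0, "twist": 0}, {"dx": -0.0066, "dy": -0.0322, "dz": 0, "twist": 0}]'

```text
clock: 25.28
tool_pos: [502.5, 34.3, 223.9]
ee_rot: [0.0, 0.998, -0.063, -0.001]
force: [0.6, 0.9, -2.0]
gripper_width: 28.2
gripper_force: 59.5
```

Request:
apply_moves --increments '[{"dx": -0.0066, "dy": -0.0322, "dz": 0, "twist": 0}, {"dx": -0.0066, "dy": -0.0322, "dz": 0, "twist": 0}, {"dx": -0.0066, "dy": -0.0322, "dz": 0, "twist": 0}, {"dx": -0.0066, "dy": -0.0322, "dz": 0, "twist": 0}, {"dx": -0.0066, "dy": -0.0322, "dz": 0, "twist": 0}, {"dx": -0.0066, "dy": -0.0322, "dz": 0.01, "twist": 0}, {"dx": -0.0033, "dy": -0.0161, "dz": 0.02, "twist": 0}, {"dx": 0, "dy": 0, "dz": 0.03, "twist": 0}]'

```text
clock: 25.95
tool_pos: [486.9, 252.4, 165.8]
ee_rot: [-0.003, 0.998, -0.059, 0.001]
force: [0.8, 0.3, -2.5]
gripper_width: 28.2
gripper_force: 59.6
```

Request:
apply_moves --increments '[{"dx": 0, "dy": 0, "dz": 0.03, "twist": 0}, {"dx": 0, "dy": 0, "dz": 0.02, "twist": 0}, {"dx": 0, "dy": 0, "dz": 0.01, "twist": 0}, {"dx": 0, "dy": 0, "dz": 0, "twist": 0}, {"dx": 0, "dy": 0, "dz": 0, "twist": 0}]'

```text
clock: 26.37
tool_pos: [487.2, 245.9, 105.2]
ee_rot: [0.0, 0.998, -0.063, -0.001]
force: [-0.1, 0.8, -1.9]
gripper_width: 28.3
gripper_force: 59.5
```

```bash
python3 - <<'E'
from h import *
from d import go
go(490,245,90,-.125)
ps=imaging.camera("scene");tc=ctrl.sense()["tool_pos"]
L=nets.silhouettes("pack",ps);print([(np.round(d["box"]).tolist(),round(d["p"],2),int(d["mask"].sum())) for d in L])
g=ps["color"].astype(int).sum(2)//3
c=proj(ps,[tc-[0,0,30]])[0].astype(int);print(c)
for r in range(c[1]-25,c[1]+28):print(r,"".join("0123456789"[min(9,g[r,k]//12)] for k in range(c[0]-32,c[0]+32)))
E
```

```text
t 26.37 tcp [487.2 245.9 105.2] psi -0.125 q [ 0.     0.998 -0.063 -0.001] w 28.3 gf 59.5 F [-0.1  0.8 -1.9]
dx 2.9 dy 0.5 dz 15.2 twist -0.000
[([206.0, 146.0, 29.0, 17.0], 0.81, 256)]
[224 154]
129 4444545555444444433111111111112222112899999987777777777776666667
130 4444555554444445554332111111112222112899999998777777777777666666
131 5555555444444556666543211111111222112899999999777777777777776676
132 5455544444555666666664211111111121112799999999976777777777777766
133 5555545555666666666653211111111111111699999999997677777777777767
134 5555555666666666666653111111111111111599999999998776777777777777
135 5566666776666667776663211111111111111599999999999777777777777788
136 6667776666666789996664211111111211211699999999999987777777889999
137 7777666666678999997665311111111222112799999999999999777789999999
138 7666666666799999997665311111111121224899999999999999978999999999
139 6666666678999999999777421121111111378999999999999999999999999999
140 6666667899999999999999631232111112699999999999999999999999999999
141 6666778999999999999999952343211112599999999999999999999999999999
142 678
[... 2052 characters left out ...]
9999998764
172 9742222222211123221111111111221111111112211113589999999999875322
173 6432222222211111111111111111111111111112222246799999999875432111
174 4433221222221111112111111111111111111122346679999999875432211111
175 3223222232221111111222211111111111222346689999999876532211111222
176 2222332342111111111123321111111111234679999999976432211112222345
177 2222233321111111111112211111111111248999999987543211111122345789
178 2222333221111111121111111111112111259999999753211111122245679999
179 2333332221111112221111112211122111148999999852211112234679999999
180 2432221111111122111111111122211111126999999974222234578999999999
181 2222221111221111111111111211211111114799999996334567999999999997
```

Request:
apply_moves --increments '[{"dx": 0, "dy": 0, "dz": 0.005, "twist": 0}, {"dx": 0, "dy": 0, "dz": 0.005, "twist": 0}, {"dx": 0, "dy": 0, "dz": 0.003, "twist": 0}, {"dx": 0, "dy": 0, "dz": 0, "twist": 0}]'

```text
clock: 26.8
tool_pos: [487.2, 245.7, 92.2]
ee_rot: [0.0, 0.998, -0.063, -0.0]
force: [0.2, -0.8, -1.9]
gripper_width: 28.4
gripper_force: 59.5
```

Request:
apply_moves --increments '[{"dx": 0, "dy": 0, "dz": 0.002, "twist": 0}, {"dx": 0, "dy": 0, "dz": 0.002, "twist": 0}, {"dx": 0, "dy": 0, "dz": 0, "twist": 0}]'

```text
clock: 27.05
tool_pos: [487.4, 246.0, 88.3]
ee_rot: [0.0, 0.998, -0.063, -0.0]
force: [-0.3, 0.1, -1.6]
gripper_width: 28.5
gripper_force: 59.5
```

Request:
apply_moves --increments '[{"dx": 0, "dy": 0, "dz": 0.0015, "twist": 0}, {"dx": 0, "dy": 0, "dz": 0.0015, "twist": 0}, {"dx": 0, "dy": 0, "dz": 0, "twist": 0}]'

```text
clock: 27.3
tool_pos: [487.5, 246.0, 85.4]
ee_rot: [0.0, 0.998, -0.063, -0.0]
force: [-0.9, -1.0, -1.1]
gripper_width: 28.4
gripper_force: 59.5
```

Request:
apply_moves --increments '[{"dx": 0, "dy": 0, "dz": 0.0015, "twist": 0}, {"dx": 0, "dy": 0, "dz": 0.0015, "twist": 0}, {"dx": 0, "dy": 0, "dz": 0, "twist": 0}]'

```text
clock: 27.55
tool_pos: [487.4, 246.0, 82.4]
ee_rot: [0.0, 0.998, -0.063, -0.0]
force: [-0.1, -0.4, -1.8]
gripper_width: 28.3
gripper_force: 59.5
```

Request:
apply_moves --increments '[{"dx": 0, "dy": 0, "dz": 0.001, "twist": 0}, {"dx": 0, "dy": 0, "dz": 0.001, "twist": 0}, {"dx": 0, "dy": 0, "dz": 0, "twist": 0}]'

```text
clock: 27.8
tool_pos: [487.5, 246.0, 80.5]
ee_rot: [0.0, 0.998, -0.063, -0.0]
force: [-0.6, -0.4, -1.5]
gripper_width: 28.5
gripper_force: 59.5
```

Request:
apply_moves --increments '[{"dx": 0, "dy": 0, "dz": 0.001, "twist": 0}, {"dx": 0, "dy": 0, "dz": 0.001, "twist": 0}, {"dx": 0, "dy": 0, "dz": 0, "twist": 0}]'

```text
clock: 28.05
tool_pos: [487.5, 246.0, 78.5]
ee_rot: [0.0, 0.998, -0.063, -0.0]
force: [0.6, 0.4, -1.4]
gripper_width: 28.4
gripper_force: 59.5
```

Request:
apply_moves --increments '[{"dx": 0, "dy": 0, "dz": 0.001, "twist": 0}, {"dx": 0, "dy": 0, "dz": 0.001, "twist": 0}, {"dx": 0, "dy": 0, "dz": 0, "twist": 0}]'

```text
clock: 28.3
tool_pos: [487.5, 246.0, 76.5]
ee_rot: [0.0, 0.998, -0.063, -0.0]
force: [-0.7, 0.5, -1.9]
gripper_width: 28.1
gripper_force: 59.5
```

Request:
apply_moves --increments '[{"dx": 0, "dy": 0, "dz": 0.001, "twist": 0}, {"dx": 0, "dy": 0, "dz": 0.001, "twist": 0}, {"dx": 0, "dy": 0, "dz": 0.001, "twist": 0}, {"dx": 0, "dy": 0, "dz": 0, "twist": 0}]'

```text
clock: 28.63
tool_pos: [487.4, 246.0, 73.4]
ee_rot: [0.0, 0.998, -0.063, -0.0]
force: [-1.2, -0.5, -1.6]
gripper_width: 28.4
gripper_force: 59.5
```

Request:
apply_moves --increments '[{"dx": 0, "dy": 0, "dz": 0.001, "twist": 0}, {"dx": 0, "dy": 0, "dz": 0.001, "twist": 0}, {"dx": 0, "dy": 0, "dz": 0.001, "twist": 0}, {"dx": 0, "dy": 0, "dz": 0, "twist": 0}]'

```text
clock: 28.97
tool_pos: [487.5, 246.0, 70.5]
ee_rot: [0.0, 0.998, -0.063, -0.0]
force: [0.3, -0.5, -1.8]
gripper_width: 28.4
gripper_force: 59.5
```

Request:
apply_moves --increments '[{"dx": 0, "dy": 0, "dz": 0.001, "twist": 0}, {"dx": 0, "dy": 0, "dz": 0.001, "twist": 0}, {"dx": 0, "dy": 0, "dz": 0.001, "twist": 0}, {"dx": 0, "dy": 0, "dz": 0, "twist": 0}]'

```text
clock: 29.3
tool_pos: [487.6, 246.1, 67.5]
ee_rot: [0.0, 0.998, -0.063, -0.0]
force: [0.3, 0.4, -1.2]
gripper_width: 28.4
gripper_force: 59.6
```

Request:
apply_moves --increments '[{"dx": 0, "dy": 0, "dz": 0.001, "twist": 0}, {"dx": 0, "dy": 0, "dz": 0.001, "twist": 0}, {"dx": 0, "dy": 0, "dz": 0, "twist": 0}]'

```text
clock: 29.55
tool_pos: [488.4, 246.1, 66.8]
ee_rot: [-0.0, 0.998, -0.063, 0.001]
force: [-1.8, -1.8, 9.8]
gripper_width: 28.3
gripper_force: 60.9
```

Request:
apply_moves --increments '[{"dx": 0, "dy": 0, "dz": 0.001, "twist": 0}, {"dx": 0, "dy": 0, "dz": 0.001, "twist": 0}, {"dx": 0, "dy": 0, "dz": 0, "twist": 0}]'

```text
clock: 29.8
tool_pos: [489.5, 246.4, 66.2]
ee_rot: [-0.0, 0.998, -0.063, 0.002]
force: [-2.3, -3.0, 19.2]
gripper_width: 28.2
gripper_force: 62.3
```

Contact at about 67 mm. Relieve the press, lighten the grip, then roll the pack upright about its lower edge.

Request:
apply_moves --increments '[{"dx": 0, "dy": 0, "dz": -0.002, "twist": 0}, {"dx": 0, "dy": 0, "dz": 0, "twist": 0}]' --hand 0.029

```text
clock: 29.97
tool_pos: [488.4, 246.4, 66.7]
ee_rot: [-0.0, 0.998, -0.063, 0.001]
force: [0.5, -0.7, 5.8]
gripper_width: 29.1
gripper_force: 32.6
```

Request:
apply_moves --increments '[{"dx": 0, "dy": 0, "dz": 0, "twist": 0}, {"dx": 0, "dy": 0, "dz": 0, "twist": 0}]' --hand 0.0295

```text
clock: 30.13
tool_pos: [488.6, 246.4, 66.4]
ee_rot: [-0.0, 0.998, -0.063, 0.001]
force: [0.9, -0.7, 7.7]
gripper_width: 29.7
gripper_force: 16.8
```

Request:
apply_moves --increments '[{"dx": 0.002, "dy": 0, "dz": 0.0006, "twist": 0}, {"dx": 0.002, "dy": 0, "dz": 0.0007, "twist": 0}, {"dx": 0, "dy": 0, "dz": 0, "twist": 0}]'

```text
clock: 30.38
tool_pos: [492.7, 246.1, 64.9]
ee_rot: [-0.001, 0.998, -0.063, 0.001]
force: [0.4, -0.2, 6.7]
gripper_width: 29.2
gripper_force: 16.9
```

Request:
apply_moves --increments '[{"dx": 0.002, "dy": 0, "dz": 0.0008, "twist": 0}, {"dx": 0.002, "dy": 0, "dz": 0.0008, "twist": 0}, {"dx": 0.0025, "dy": 0, "dz": 0.0013, "twist": 0}, {"dx": 0.0025, "dy": 0, "dz": 0.0015, "twist": 0}, {"dx": 0, "dy": 0, "dz": 0, "twist": 0}]'

```text
clock: 30.8
tool_pos: [501.9, 244.9, 60.4]
ee_rot: [-0.001, 0.998, -0.063, 0.001]
force: [1.3, -0.6, 5.6]
gripper_width: 29.7
gripper_force: 17.2
```

Request:
apply_moves --increments '[{"dx": 0.0025, "dy": 0, "dz": 0.0015, "twist": 0}, {"dx": 0.002, "dy": 0, "dz": 0.0015, "twist": 0}, {"dx": 0.002, "dy": 0, "dz": 0.0017, "twist": 0}, {"dx": 0, "dy": 0, "dz": 0, "twist": 0}]'

```text
clock: 31.13
tool_pos: [508.6, 244.1, 55.8]
ee_rot: [-0.001, 0.998, -0.063, 0.001]
force: [2.1, 0.7, 3.7]
gripper_width: 29.7
gripper_force: 17.6
```

Request:
apply_moves --increments '[{"dx": 0.0015, "dy": 0, "dz": 0.0013, "twist": 0}, {"dx": 0.0015, "dy": 0, "dz": 0.0013, "twist": 0}, {"dx": 0, "dy": 0, "dz": 0, "twist": 0}]'

```text
clock: 31.38
tool_pos: [511.6, 243.7, 53.2]
ee_rot: [-0.001, 0.998, -0.063, 0.001]
force: [1.6, -0.9, 4.6]
gripper_width: 29.7
gripper_force: 17.7
```

Request:
apply_moves --increments '[{"dx": 0.001, "dy": 0, "dz": 0.001, "twist": 0}, {"dx": 0.001, "dy": 0, "dz": 0.001, "twist": 0}, {"dx": 0, "dy": 0, "dz": 0, "twist": 0}]'

```text
clock: 31.63
tool_pos: [513.6, 243.5, 51.3]
ee_rot: [-0.001, 0.998, -0.063, 0.001]
force: [2.4, 0.3, 5.8]
gripper_width: 29.6
gripper_force: 17.8
```

Request:
apply_moves --increments '[{"dx": 0.0005, "dy": 0, "dz": 0.001, "twist": 0}, {"dx": 0, "dy": 0, "dz": 0.001, "twist": 0}, {"dx": 0, "dy": 0, "dz": 0, "twist": 0}]'

```text
clock: 31.88
tool_pos: [515.0, 243.3, 49.7]
ee_rot: [-0.001, 0.998, -0.063, 0.002]
force: [4.2, -0.8, 6.9]
gripper_width: 29.6
gripper_force: 18.1
```

```bash
python3 - <<'E'
from h import *
from d import go
go(490,245,90,-.125)
ps=imaging.camera("scene");tc=ctrl.sense()["tool_pos"]
g=ps["color"].astype(int).sum(2)//3
P=T([tc[0]-9,tc[1]+1,-.125],box(-28,28,-15,15,0,44),12)
c=proj(ps,[P.mean(0)])[0].astype(int)
print("bottom,top",[(np.round(q-[c[0]-28,0],0).tolist()) for q in proj(ps,P)])
for r in range(c[1]-18,c[1]+20):print(r,"".join("0123456789"[min(9,g[r,k]//12)] for k in range(c[0]-28,c[0]+28)))
E
```

```text
t 31.88 tcp [515.  243.3  49.7] psi -0.126 q [-0.001  0.998 -0.063  0.002] w 29.6 gf 18.1 F [ 4.2 -0.8  6.9]
dx -25.0 dy 1.5 dz -40.3 twist -0.001
bottom,top [[22.0, 178.0], [19.0, 165.0], [18.0, 172.0], [15.0, 159.0], [42.0, 171.0], [40.0, 158.0], [38.0, 165.0], [35.0, 152.0]]
147 89999999999999999998775311111111122211159999999999999999
148 99999999999999999999775311111111112111269999999999999999
149 99999999999999999999876311111111111111269999999999999999
150 99999999999999999999766311111111111111148999999999999999
151 99999999999999999999755421111111111111123799999999999999
152 99999999999999999999865321111111112211111356899999999999
153 99999999999999999999853321111111122111111113699999999999
154 99999999999999999996532221112111111111101111357999999999
155 99999999998999999953222221123211111222111111123578999999
156 99999999998799999532111121135421111242111111112234699999
157 99999999999789985211111111135531111233111121111122599999
158 99999999999865421111110110125642111233221111111112369999
159 99999999999653321111111111125642111233211111111122236999
160 999999999964444431111001
[... 796 characters left out ...]
64323679999999987543211111247
174 22222221111111111111113765433347999999987543221111122347
175 22222222221111111111112443334679999987643221111112245679
176 22122112331111111101123344566799997643221111112234579999
177 22212111221111111111113456666788754322111112234578999999
178 22222111111211111211113566667875321111121224577999999999
179 23322211111121112211112566668985211112223467999999999998
180 24321111111112221111112456689997421223457899999999998766
181 22211111111111221111111356799999633456799999999999765555
182 21111110111221112111111245799999867799999999999989866655
183 22111111122111111111111234699999999999999999888999987655
184 11111111111111111122211234579999999999999865799998765555
```

Request:
apply_moves --increments '[{"dx": 0, "dy": 0, "dz": 0.001, "twist": 0}, {"dx": 0, "dy": 0, "dz": 0.001, "twist": 0}, {"dx": 0, "dy": 0, "dz": 0, "twist": 0}]'

```text
clock: 32.18
tool_pos: [515.8, 243.3, 48.1]
ee_rot: [-0.001, 0.998, -0.063, 0.003]
force: [5.5, -1.6, 7.2]
gripper_width: 29.8
gripper_force: 18.3
```

Request:
apply_moves --increments '[{"dx": 0.001, "dy": 0, "dz": 0.001, "twist": 0}, {"dx": 0.001, "dy": 0, "dz": 0.001, "twist": 0}, {"dx": 0, "dy": 0, "dz": 0, "twist": 0}]'

```text
clock: 32.43
tool_pos: [517.5, 243.1, 45.9]
ee_rot: [-0.001, 0.998, -0.063, 0.003]
force: [4.1, -1.6, 6.4]
gripper_width: 29.6
gripper_force: 18.4
```

Request:
apply_moves --increments '[{"dx": 0.0005, "dy": 0, "dz": 0.001, "twist": 0}, {"dx": 0, "dy": 0, "dz": 0.001, "twist": 0}, {"dx": 0, "dy": 0, "dz": 0, "twist": 0}]'

```text
clock: 32.68
tool_pos: [518.0, 243.1, 45.0]
ee_rot: [-0.001, 0.998, -0.063, 0.003]
force: [1.8, -3.0, 16.0]
gripper_width: 29.9
gripper_force: 19.4
```

Force rose sharply, so the pack is seated flat. Relieve, open gently, retreat.

Request:
apply_moves --increments '[{"dx": 0, "dy": 0, "dz": -0.001, "twist": 0}, {"dx": 0, "dy": 0, "dz": -0.0005, "twist": 0}, {"dx": 0, "dy": 0, "dz": 0, "twist": 0}]'

```text
clock: 32.93
tool_pos: [516.5, 243.1, 45.0]
ee_rot: [-0.001, 0.998, -0.063, 0.001]
force: [1.5, -0.4, 7.6]
gripper_width: 29.6
gripper_force: 18.3
```

Request:
apply_moves --increments '[{"dx": 0, "dy": 0, "dz": 0, "twist": 0}, {"dx": 0, "dy": 0, "dz": 0, "twist": 0}, {"dx": 0, "dy": 0, "dz": 0, "twist": 0}]' --hand 0.032

```text
clock: 33.18
tool_pos: [513.8, 242.4, 43.4]
ee_rot: [0.0, 0.998, -0.062, -0.001]
force: [1.6, -0.1, 0.1]
gripper_width: 31.9
gripper_force: 0.0
```

Request:
apply_moves --increments '[{"dx": 0, "dy": 0, "dz": 0, "twist": 0}, {"dx": 0, "dy": 0, "dz": 0, "twist": 0}, {"dx": 0, "dy": 0, "dz": 0, "twist": 0}, {"dx": 0, "dy": 0, "dz": 0, "twist": 0}]' --hand 0.055

```text
clock: 33.52
tool_pos: [514.7, 242.6, 44.0]
ee_rot: [0.0, 0.998, -0.063, -0.0]
force: [0.7, 0.6, 0.7]
gripper_width: 55.5
gripper_force: 0.0
```

Request:
apply_moves --increments '[{"dx": 0, "dy": 0, "dz": -0.005, "twist": 0}, {"dx": 0, "dy": 0, "dz": -0.015, "twist": 0}, {"dx": 0, "dy": 0, "dz": -0.03, "twist": 0}, {"dx": 0, "dy": 0, "dz": -0.03, "twist": 0}, {"dx": 0, "dy": 0, "dz": -0.03, "twist": 0}, {"dx": 0, "dy": 0, "dz": -0.03, "twist": 0}, {"dx": 0, "dy": 0, "dz": -0.02, "twist": 0}]'

```text
clock: 34.1
tool_pos: [515.6, 243.2, 207.7]
ee_rot: [-0.001, 0.998, -0.063, 0.002]
force: [1.7, 0.1, 0.3]
gripper_width: 54.5
gripper_force: 0.0
```

Request:
apply_moves --increments '[{"dx": 0.005, "dy": 0.025, "dz": 0, "twist": 0}, {"dx": 0.005, "dy": 0.035, "dz": 0, "twist": 0}, {"dx": 0.005, "dy": 0.035, "dz": 0, "twist": 0}, {"dx": 0.005, "dy": 0.035, "dz": 0, "twist": 0}, {"dx": 0.005, "dy": 0.035, "dz": 0, "twist": 0}, {"dx": 0.005, "dy": 0.035, "dz": 0, "twist": 0}, {"dx": 0.005, "dy": 0.035, "dz": 0, "twist": 0}, {"dx": 0.005, "dy": 0.035, "dz": 0, "twist": 0}]'

```text
clock: 34.77
tool_pos: [520.5, -31.9, 204.7]
ee_rot: [0.0, 0.998, -0.062, 0.0]
force: [1.3, -0.2, -1.3]
gripper_width: 54.9
gripper_force: 0.0
```

Request:
apply_moves --increments '[{"dx": 0.005, "dy": 0.035, "dz": 0, "twist": 0}, {"dx": 0.005, "dy": 0.035, "dz": 0, "twist": 0}, {"dx": 0.005, "dy": 0.02, "dz": 0, "twist": 0}, {"dx": 0, "dy": 0, "dz": 0, "twist": 0}, {"dx": 0, "dy": 0, "dz": 0, "twist": 0}]'

```text
clock: 35.18
tool_pos: [524.3, -122.7, 204.4]
ee_rot: [0.0, 0.998, -0.064, 0.0]
force: [-0.2, 0.6, 0.6]
gripper_width: 54.7
gripper_force: 0.0
```

```bash
python3 - <<'E'
from h import *
from d import go
go(490,245,90,-.125)
ps,pt=imaging.camera("scene"),imaging.camera("top")
for t,z,F in(("pack",12,[box(-28,28,-15,15,0,44)]),("cover",21,COV)):
    V=[]
    for p in(ps,pt):
        L=nets.silhouettes(t,p);print(t,[(np.round(d["box"]).tolist(),round(d["p"],2)) for d in L])
        V+=[(p,d["mask"]) for d in L if d["box"][0]<250 and d["box"][1]<260][:1]
    if not V: continue
    x0=[506,243,-.125] if t=="pack" else [508,160,-.13]
    for tilt in(0,10,20,35):
        Rm=R.from_euler("y",-tilt,degrees=True).as_matrix();P=[Q@Rm.T for Q in F];lo=min(q[:,2].min() for q in P)
        s,c=fit(V,lambda v:[T(v,Q,z-lo) for Q in P],x0);print(tilt,np.round(s,2),round(c,3))
for n,pz in(("ink_bottle",92),("eraser",12),("water_pot",85),("glue_stick",24)):
    print(n,[np.round(d["box"]).tolist() for d in nets.look_for(n,pt)][:2])
E
```

```text
t 35.18 tcp [ 524.3 -122.7  204.4] psi -0.128 q [ 0.     0.998 -0.064  0.   ] w 54.7 gf 0.0 F [-0.2  0.6  0.6]
dx -81.0 dy -360.3 dz 114.4 twist -0.003
pack [([216.0, 157.0, 27.0, 19.0], 0.66)]
pack [([195.0, 224.0, 14.0, 18.0], 0.84)]
0 [ 5.0103e+02  2.4523e+02 -1.0000e-02] 0.684
10 [5.0637e+02 2.4336e+02 9.0000e-02] 0.636
20 [5.0610e+02 2.4213e+02 7.0000e-02] 0.674
35 [5.0969e+02 2.3960e+02 7.0000e-02] 0.76
cover [([229.0, 168.0, 39.0, 29.0], 0.7), ([284.0, 308.0, 64.0, 92.0], 0.61)]
cover [([443.0, 298.0, 14.0, 25.0], 0.72), ([220.0, 215.0, 36.0, 42.0], 0.63)]
0 [ 5.0676e+02  1.6001e+02 -1.2000e-01] 0.206
10 [ 5.0715e+02  1.5550e+02 -2.8000e-01] 0.313
20 [ 5.0988e+02  1.5585e+02 -1.8000e-01] 0.4
35 [ 5.1254e+02  1.5153e+02 -2.9000e-01] 0.515
ink_bottle [[297.0, 233.0, 17.0, 19.0]]
eraser [[286.0, 282.0, 26.0, 14.0], [235.0, 138.0, 35.0, 5.0]]
water_pot [[288.0, 112.0, 31.0, 39.0]]
glue_stick [[234.0, 136.0, 35.0, 9.0]]
```

```bash
python3 - <<'E'
from h import *
ps,pt=imaging.camera("scene"),imaging.camera("top")
P=T([506,243.5,-.125],box(-28,28,-15,15,0,44),12)
for p,nm in((ps,"s"),(pt,"t")):
    q=proj(p,P);x0,y0=np.floor(q.min(0)).astype(int)-4;x1,y1=np.ceil(q.max(0)).astype(int)+5
    print(nm,"bottom/top corner pairs (-x-y,-x+y,+x-y,+x+y):",np.round(q-[x0,0],0).astype(int).tolist())
    g=p["color"].astype(int).sum(2)//3
    for r in range(y0,y1):print(r,"".join("0123456789"[min(9,g[r,k]//9)] for k in range(x0,x1)))
E
```

```text
s bottom/top corner pairs (-x-y,-x+y,+x-y,+x+y): [[12, 179], [9, 165], [8, 172], [5, 159], [32, 171], [30, 158], [28, 165], [25, 152]]
148 99999999999999999999997546899999999999
149 99999999999999999987643333479999999999
150 99999999999999998976643222336999999999
151 99999999999899997754433323234689999999
152 99999999999999964433332233323446999999
153 99999999999966654433333234333333479999
154 99999999998644344543334345433322336999
155 99999999966643333443345433332322323579
156 99999999654433223334333333333333433446
157 99999984433333222223332222233434543344
158 99987533333322222222322222224543432333
159 99756654432222222233222222233433222333
160 86679995333222323333332212233322323234
161 54579997333333333333332211234333333323
162 33359997543333333333222221234443345423
163 32347999853332232222223332123454466432
164 43336999973222222223346775223444454332
165 33334699963222222347799997334444454322
166 35653478853222345799999999435643354433
167 47864456632345799999999999533433444445
168 44554433223699999999999999733446886689
169 33333432113999999999999999846899999999
170 323333311128999
[... 1463 characters left out ...]
6669999977887767
233 666666899866677766579999977777666
234 666667899865677666679999876887666
235 666667899756777666689999767886667
236 666667898666676656799999767777666
237 667668998666676666899998667877766
238 666669999666676655899998767887777
239 666679999866776667999998777888788
240 666779999976899769999998888988778
241 767789999978999979999997778887767
242 877789999979999968999977667887666
243 777679999979999976888776667886667
244 666667999769999966667666667877666
245 666666778768999866666766677787666
246 666666778666777667766666667877666
247 666666677766666677776666666877666
248 666666777766766677766666677887666
249 666666777766666677776666667776666
250 666676677666666677777676667777666
```

```bash
python3 - <<'E'
from h import *
pt=imaging.camera("top")
P=T([506,243.5,-.125],box(-28,28,-15,15,0,44),12)
q=proj(pt,P);x0,y0=np.floor(q.min(0)).astype(int)-4
for r in(222,226,230,234,238,242):
    print(r,[tuple(int(v) for v in pt["color"][r,x0+c]) for c in range(4,28,2)])
L=nets.silhouettes("pack",pt)[0]["mask"];ys,xs=np.nonzero(L)
for r in range(ys.min(),ys.max()+1):print(r,xs[ys==r].min()-x0,xs[ys==r].max()-x0)
E
```

```text
222 [(59, 60, 60), (70, 69, 69), (70, 70, 68), (66, 67, 67), (60, 59, 64), (61, 59, 63), (61, 58, 59), (62, 62, 62), (61, 62, 62), (63, 64, 63), (62, 62, 64), (70, 69, 71)]
226 [(62, 63, 64), (66, 65, 67), (79, 78, 78), (91, 91, 92), (64, 66, 64), (57, 58, 59), (57, 57, 59), (56, 56, 56), (60, 58, 61), (77, 79, 77), (66, 65, 64), (72, 71, 72)]
230 [(77, 76, 76), (75, 74, 74), (97, 96, 96), (74, 73, 73), (59, 59, 59), (60, 60, 61), (59, 60, 59), (57, 57, 56), (75, 77, 77), (121, 122, 122), (98, 101, 101), (68, 67, 69)]
234 [(58, 59, 60), (75, 73, 75), (101, 101, 99), (59, 59, 60), (60, 58, 61), (62, 61, 61), (55, 52, 57), (56, 57, 57), (101, 100, 101), (114, 116, 116), (77, 76, 79), (65, 64, 64)]
238 [(63, 61, 62), (109, 108, 108), (85, 86, 90), (54, 55, 57), (60, 58, 60), (63, 59, 62), (56, 57, 56), (73, 76, 75), (119, 120, 121), (91, 95, 95), (62, 64, 64), (67, 68, 69)]
242 [(69, 71, 72), (94, 135, 161), (91, 140, 169), (59, 71, 79), (85, 126, 150), (85, 131, 158), (59, 66, 71), (99, 98, 97), (104, 104, 104), (74, 76, 76), (60, 61, 61), (68, 67, 68)]
222 14 19
223 12 21
224 11 22
225 11 23
226 10 24
227 10 24
228 10 24
229 9 25
230 9 25
231 9 24
232 9 24
233 8 24
234 8 24
235 8 24
236 8 23
237 8 23
238 7 23
239 7 23
240 7 22
241 7 22
242 7 22
243 8 21
244 11 19
245 13 18
```

Terminals and side label sit where an upright pack predicts, the cover is flat, and the bystanders are unmoved. Handing in.

```bash
python3 -c "
from cell import ctrl
print(ctrl.finish_job())"
```

```text
the job is handed in; nothing more can be done
None
```

I handed the job in, with no verdict shown: the cover lies right way up on the mat with the battery pack upright beside it, and in the last camera check the bystanders stood where they began.

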